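# Change the strainer inserts of the bottling line and turn the supply back on

### The arm

A 6-joint arm with a two-finger parallel gripper is mounted at the origin on a cart in front of the work surface, level with it; the furniture and walls round the work are solid. World frame = base frame: x ahead of the robot, y to its left, z up, the work surface at z = 0. Lengths are in m, angles in rad, forces in N, time in s.
With the tool pointing down it reaches from about 0.3 to 0.75 m from the base axis. Payload 8.5 kg.
Tool frame: the origin (TCP) lies at the very end of the fingers, on their centre line; the grasp point (between the pads) lies ctrl.grip_depth behind it (ctrl.grip_depth is the distance from the TCP to the grasp point, in m); z points along the fingers, x is the direction in which the jaws open and shut, and the axes are right-handed (so a half turn about z gives the same grasp; the last joint's range is limited). The gripper opens to 85 mm and grips with 20 to 120 N. Pads are 22 mm wide; open, the fingers measure 114 mm over their backs; the gripper's body (76 mm by 85 mm) begins 54 mm behind the grasp point. The pads swing forward as they close: fully open they stand 13 mm farther back than shut.
Start: joints at [0.923, 0.381, 1.297, -0, 1.464, -0.215], TCP at [0.231, 0.499, 0.231] pointing down, gripper open.
Joint ranges: [-3.11, 3.11], [-0.89, 2.33], [0.22, 2.48], [-1.42, 4.56], [0.17, 2.85], [-2.88, 2.88]. Speed limits (rad/s): [2.39, 2.39, 3.14, 3.14, 3.14, 3.14].

### API

Orientations are given as a rotation vector (axis times angle).
In Python, from rig import ctrl, imaging, finish_job gives the robot as it stands.
- The arm moves only by the tool play_rows, never from a script. Its argument "plan" is a list of rows, each an object with "jaw": the closure, from 0 (fully open) to 1 (shut); "delta_pos": the shift along the tool's x, y, z in mm, a list of three; "turn": the turn about the tool's z in rad. In form: [{"jaw": jaw, "delta_pos": [x, y, z], "turn": turn}, ...]. A call has 1 to 20 rows; each row shifts and turns the commanded pose from where the row before left it, along the tool's axes as they then stand; what a row does not reach is not made up. A row lasts 1/8 s, in which the tool goes at most 62.5 mm and 10.7 degrees, less where a joint would pass 70% of its speed; a pose out of reach is approached as far as the arm can. A call with a gripper value outside its range is refused whole. The fingers move at their own pace and stop on an object; "newtons" is the grip in N (left out, the last holds). Time passes only in rows, so rows that do not move let the fingers close. It gives the time, the measured TCP pose, the force and the opening at its end, in the units of the state.
- ctrl.observe(): the state, without advancing time (a new reading comes with each control period).
- imaging.snapshot(name): name is "side" or "top" or "wrist"; returns (picture, depth): 480x640x3 uint8, red, green, blue; 480x640 float32, m along the optical axis (not along the pixel's ray), 0 where there is no reading.
- imaging.camera_info(name): a dict with "K" (3x3 intrinsics, pixels), "T" (4x4, takes a point from camera to world coordinates). Camera axes: x right, y down, z forward; pixel columns grow to the right and rows downward; lengths in m; the calibration is good to about 2 mm. A picture is of the moment at which its call begins: read the wrist's pose just before it. camera_info takes no time and is no camera call; for the wrist camera it gives the pose at the moment of the call.
- finish_job(): hands the job in, once; it reports no verdict.
The state is a dict: "clock": time; "joint_pos": joint angles; "dq": joint speeds; "effort": joint torques, N m; "ee_pos": TCP position; "ee_rot": TCP orientation; "ft_force": force on the tool from outside, world axes, zero at the start; "ft_torque": the same for the moment, N m; "width": opening from 0.0 (shut) to 1.0 (fully open).
Only numpy, scipy, OpenCV 4.12 (cv2) and the standard library are available. Lean on these libraries where they do the work, as an engineer would, in place of code of your own. Each camera call takes 0.05 s, during which the arm holds its last target. There are 200 camera calls.

### The job

The supply valve of the three-pot strainer block is shut. Take every dirty strainer insert out of its pot (press it down, turn it back a quarter turn, lift it by its handle) and set it down in the white drip tray, and fit one clean insert from the rubber mat in each of the three pots, pressing it down against its spring and turning it a quarter turn clockwise until it is locked. When all three clean inserts are locked, open the supply valve fully, and leave the other things on the table where they lie.

Things in the scene. Friction and masses are not known exactly. Their poses are not given: they have to be found in the camera images.
- pot_left (a point): left pot of the strainer block (3 bolted-down steel pots 76 mm across, 48 high): centre of its collar's top face. y runs along the row from right to left pot, x across it, away from the robot. Collar hole 49 across, with two opposite notches 16 wide reaching 32.5 from the axis, marked red, 80 degrees anticlockwise (from above) of the y axis. All pots are alike
- pot_mid (a point): middle pot, 82 mm from the left one. A spring seat inside pushes up, 4 N at first, 12 N at the bottom. An insert with its lugs in the notches rests with its handle middle 37 mm above this point; pressed to 25-23 mm (23 is the stop) it turns 80 degrees clockwise to a stop. There (green marks, bar along the row) the spring lifts the lugs into pockets: locked, handle middle at 29.5 mm
- pot_right (a point): right pot, 82 mm from the middle one, next to the valve. To take an insert out of a pot: press its handle middle down from 29.5 to about 24 mm above this point, turn it 80 degrees anticlockwise, lift. With the lugs under the track, between notch and pocket, it stands at 26.5 mm and does not lock or come out
- clean_1_grip (a point): clean strainer insert on the 2 mm mat: bright steel, 73 mm high, 0.13-0.21 kg, foot 43 across, cap 64 across and 42-47 up. Blue bridge handle: bar 46 long (this point's x), 12 thick (y), 18 high, underside 8 above the cap. This point: middle of the bar, 64 above the foot; z up. Two lugs, 10 wide, reach 30 from the axis in line with the bar; a half turn makes no difference
- clean_2_grip (a point): clean strainer insert number 2, the same as the first; this point as there
- clean_3_grip (a point): clean strainer insert number 3, the same as the first; this point as there
- dirty_left_grip (a point): dirty (brown-stained, dark-handled) strainer insert locked in the left pot, absent in some starts (that pot is then empty); same shape and handle point as the clean ones
- dirty_mid_grip (a point): dirty (brown-stained, dark-handled) strainer insert locked in the mid pot, absent in some starts (that pot is then empty); same shape and handle point as the clean ones
- dirty_right_grip (a point): dirty (brown-stained, dark-handled) strainer insert locked in the right pot, absent in some starts (that pot is then empty); same shape and handle point as the clean ones
- tray_spot (a point): a point on the floor of the white drip tray (fixed, at the left of the table), in its near right part: the floor is 2.5 mm above the table, the rim 25 mm. Its x axis points to the robot's right, y away from the robot. From this point the tray's inside reaches 87 mm to the right, 85 mm towards the robot; it is free for 9 cm to the left and 10 cm away from the robot, then come a bottle stand and the filler
- supply_valve_lever (a joint): angle of the red lever of the brass supply valve at the right end of the block: 1.38 to 1.55 rad = shut at the start (the lever points across the block, towards the robot), 0 = fully open (the lever lies along the row, pointing to the pots); it stays where it is left, and moves with a light push (about 1 N at its end)
- lever_tip (a point): near the end of the valve's lever, half-way up its thickness: 55 mm from the lever's vertical axis, which lies at the block's x = 0, 103 mm beyond the right pot's centre (along -y). Lever 16 mm wide, 6 mm thick, its outer end 10 mm farther out. The tubular push handle of the table stands 10 cm to the right
- parts_case: grey assortment case, 126 x 99 x 34 mm, left of the mat: leave it alone (origin under its centre)
- spanner_8: small combination spanner, 104 mm long, lying left of the block: leave it alone (origin under its centre). Behind it rises the column of the bottle filler, 50 mm square and 1.2 m high, fixed, its axis at x = 0.67, y = 0.205 from the robot base: keep the arm clear of it
There are look-alikes about, which are no part of the job. Leave any orange or yellow look-alike of the part that bears dirty_left_grip alone.

How it is judged:
By the outcome, as a careful person would: the job done as asked, in the order asked, and still so for the second after the job is handed in, with the robot touching nothing.
Of dirty_left, dirty_mid, dirty_right only 2 to 3 are there at a start; the rules pass over those that are not, and their reading is None.
At some moment in a run one of clean_1, clean_2, clean_3 may be knocked a few centimetres aside while the robot is not near it.
Once in a run the grip may slacken for a moment while it holds something.
It also fails if it takes over 210 s, if anything falls off the work surface, if the arm or the gripper's body presses on something with over 40 N, if the wrist force passes 120 N, or if a joint passes its speed limit or range.

## Working session

There is one attempt and no reset: what is moved stays moved. The work goes in short steps, Python scripts to look and compute and a tool call to move; the robot and the scene stay as the last step left them, time stands still between calls to the robot, and variables do not carry over. Pictures are saved under pics/ and viewed, about 12 in all and at most 16, crops included, and the job is handed in when it is done.

Besides the shell and the picture viewer there is one more tool, called as name(argument=value, ...) on one line, values as JSON. play_rows: Moves the arm, as the interface text tells. Its arguments: {"type":"object","properties":{"plan":{"type":"array","items":{"type":"object","properties":{"jaw":{"type":"number"},"delta_pos":{"type":"array","items":{"type":"number"}},"turn":{"type":"number"}}}},"newtons":{"type":"number"}},"required":["plan"]}

```bash
ls; mkdir -p pics; cat > h.py <<'E'
import numpy as np,cv2
from rig import ctrl,imaging,finish_job
from scipy.spatial.transform import Rotation as R
def snap(n,f=None):
    i=imaging.camera_info(n); p,d=imaging.snapshot(n)
    if f: cv2.imwrite('pics/'+f,cv2.cvtColor(p,cv2.COLOR_RGB2BGR))
    return p,d,np.array(i['K']),np.array(i['T'])
def ray(K,T,u,v,z):
    d=T[:3,:3]@np.linalg.solve(K,[u,v,1.]); o=T[:3,3]
    return o+d*(z-o[2])/d[2]
def pts(d,K,T):
    v,u=np.mgrid[:480,:640]; P=np.stack([(u-K[0,2])/K[0,0]*d,(v-K[1,2])/K[1,1]*d,d],-1)
    return P@T[:3,:3].T+T[:3,3]
def proj(K,T,P):
    q=np.linalg.inv(T)@np.append(P,1); q=K@q[:3]; return q[:2]/q[2]
E
python3 - <<'E'
from h import *
s=ctrl.observe();print({k:np.round(v,3) for k,v in s.items()},ctrl.grip_depth)
for n in('top','side','wrist'):
    p,d,K,T=snap(n,n+'0.png');print(n,K.round(1).tolist(),T.round(3).tolist())
E
```

```text
pics
{'clock': np.float64(0.0), 'joint_pos': array([ 0.923,  0.381,  1.298,  0.   ,  1.464, -0.215]), 'dq': array([-0.001,  0.002,  0.001, -0.001, -0.   ,  0.002]), 'effort': array([-1.0000e-03, -4.4847e+01, -2.3128e+01, -0.0000e+00,  5.0000e-03,
       -0.0000e+00]), 'ee_pos': array([0.23 , 0.499, 0.231]), 'ee_rot': array([ 2.646e+00,  1.692e+00, -2.000e-03]), 'ft_force': array([-0.665,  0.768,  0.078]), 'ft_torque': array([0.016, 0.024, 0.013]), 'width': np.float64(0.998)} 0.0187
top [[454.9, 0.0, 320.9], [0.0, 454.9, 245.2], [0.0, 0.0, 1.0]] [[-0.005, -0.989, 0.147, 0.448], [-1.0, 0.009, 0.025, 0.131], [-0.026, -0.147, -0.989, 1.005], [0.0, 0.0, 0.0, 1.0]]
side [[468.7, 0.0, 321.2], [0.0, 468.7, 244.0], [0.0, 0.0, 1.0]] [[0.999, -0.037, 0.035, 0.539], [-0.045, -0.324, 0.945, -0.805], [-0.024, -0.945, -0.325, 0.419], [0.0, 0.0, 0.0, 1.0]]
wrist [[393.4, 0.0, 321.4], [0.0, 393.4, 238.4], [0.0, 0.0, 1.0]] [[0.42, 0.874, 0.246, 0.168], [0.908, -0.404, -0.115, 0.527], [-0.001, 0.272, -0.962, 0.374], [0.0, 0.0, 0.0, 1.0]]
```

View pics/top0.png

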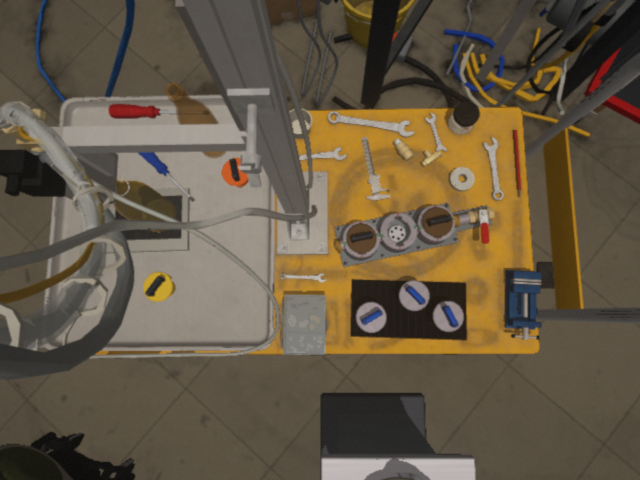

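View pics/side0.png

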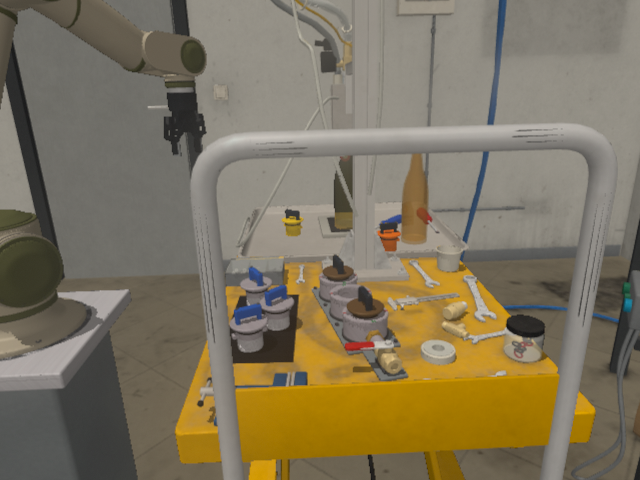

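The top view shows dirty inserts in the left (361,239) and right (436,222) pots. The middle pot (398,230) is empty. Clean inserts are at about (371,317), (414,295) and (448,317), and the lever is at (485,230). The yellow look-alike in the tray is at (158,287).

```bash
cat >> h.py <<'E'
def blobs(m,P,amin=25):
    n,l,st,c=cv2.connectedComponentsWithStats(m.astype(np.uint8)); out=[]
    for i in range(1,n):
        if st[i,4]<amin: continue
        Q=P[l==i]; ctr,ax,vs=None,None,None
        xy=Q[:,:2]; r=cv2.minAreaRect((xy*1000).astype(np.float32))
        e=np.linalg.svd(xy-xy.mean(0),full_matrices=0)[2][0]
        out.append(dict(px=c[i].round(0),n=st[i,4],c=np.array(r[0]).round(1),size=np.round(r[1],1),ang=np.degrees(np.arctan2(e[1],e[0]))%180,z=np.median(Q[:,2])*1000))
    return out
def bars(p,d,K,T,zlo=.05,zhi=.12):
    P=pts(d,K,T); hsv=cv2.cvtColor(p,cv2.COLOR_RGB2HSV)
    ok=(d>0)&(P[...,0]>.15)&(P[...,0]<.75)&(P[...,1]>-.35)&(P[...,1]<.35)
    blue=ok&(hsv[...,0]>100)&(hsv[...,0]<125)&(hsv[...,1]>130)&(P[...,2]>zlo)&(P[...,2]<zhi)
    dark=ok&(p.max(-1)<75)&(P[...,2]>zlo)&(P[...,2]<zhi)
    return blobs(blue,P),blobs(dark,P),P
E
python3 - <<'E'
from h import *
p,d,K,T=snap('top')
b,k,P=bars(p,d,K,T)
for x in b: print('B',x)
for x in k: print('D',x)
for px in [(398,230),(361,250),(420,240),(232,305),(485,235),(485,225),(371,330),(250,320),(160,290),(345,236),(325,350),(398,240),(380,250)]:
    print(px,P[px[1],px[0]].round(4))
hsv=cv2.cvtColor(p,cv2.COLOR_RGB2HSV)
red=((hsv[...,0]<6)|(hsv[...,0]>174))&(hsv[...,1]>150)&(hsv[...,2]>80)&(P[...,1]>-.4)&(P[...,1]<.1)&(P[...,0]>.3)&(P[...,0]<.6)
for x in blobs(red,P,5):print('R',x)
big=cv2.resize(p[180:345,320:530],None,fx=3.8,fy=3.6,interpolation=cv2.INTER_CUBIC);cv2.imwrite('pics/top1.png',big[:,:,::-1])
E
```

```text
B {'px': array([416., 295.]), 'n': np.int32(92), 'c': array([484.6, -36.6]), 'size': array([41. , 10.6]), 'ang': np.float64(44.8788907135106), 'z': np.float64(74.8607346533095)}
B {'px': array([450., 316.]), 'n': np.int32(96), 'c': array([ 442. , -104.6]), 'size': array([40.2, 10.6]), 'ang': np.float64(26.66759160086258), 'z': np.float64(75.46782261208823)}
B {'px': array([372., 317.]), 'n': np.int32(88), 'c': array([440.3,  52. ]), 'size': array([ 9.6, 39.8]), 'ang': np.float64(120.49536188647264), 'z': np.float64(74.95541169536557)}
D {'px': array([235., 175.]), 'n': np.int32(50), 'c': array([740.8, 337. ]), 'size': array([17. ,  9.3]), 'ang': np.float64(11.07749593717503), 'z': np.float64(73.87551853633856)}
D {'px': array([438., 220.]), 'n': np.int32(210), 'c': array([641.3, -94. ]), 'size': array([19.9, 59. ]), 'ang': np.float64(102.10939353419754), 'z': np.float64(84.9380023400519)}
D {'px': array([361., 236.]), 'n': np.int32(200), 'c': array([607.7,  69.3]), 'size': array([19.8, 50.6]), 'ang': np.float64(100.80856468752545), 'z': np.float64(84.70112515602979)}
D {'px': array([
[... 291 characters left out ...]
4(172.19478784947663), 'z': np.float64(87.16272224488591)}
(398, 230) [ 0.627  -0.0137  0.0229]
(361, 250) [0.5784 0.0702 0.0601]
(420, 240) [ 0.6065 -0.0633  0.0097]
(232, 305) [0.4668 0.3517 0.0029]
(485, 235) [ 0.6099 -0.193   0.048 ]
(485, 225) [ 0.6319 -0.1951  0.0456]
(371, 330) [0.4132 0.0519 0.0494]
(250, 320) [0.4341 0.311  0.0049]
(160, 290) [0.4982 0.4948 0.0503]
(345, 236) [0.6101 0.103  0.0505]
(325, 350) [ 0.3692  0.148  -0.0015]
(398, 240) [ 0.6052 -0.0133  0.0206]
(380, 250) [0.5854 0.0249 0.007 ]
R {'px': array([485., 241.]), 'n': np.int32(17), 'c': array([ 597.3, -192.5]), 'size': array([13.2,  4.7]), 'ang': np.float64(92.49109817850068), 'z': np.float64(46.37092399165987)}
```

View pics/top1.png

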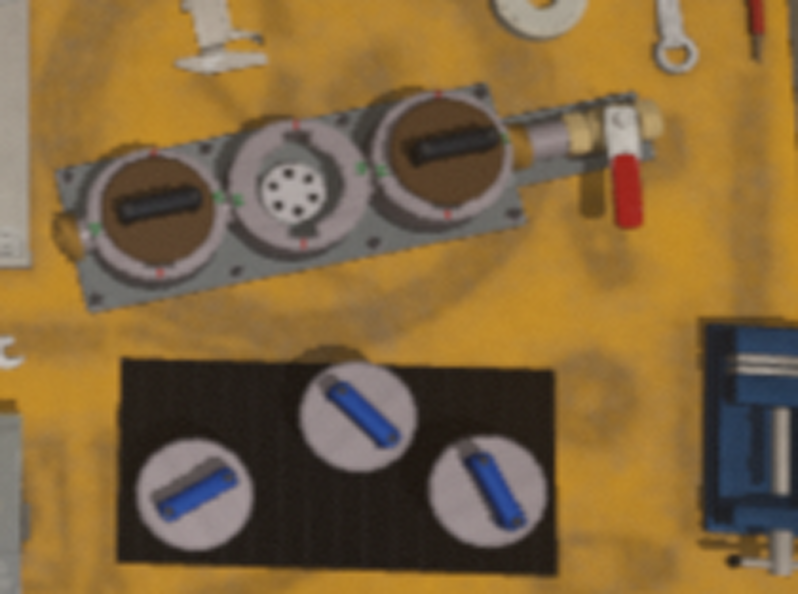

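The enlargement confirms the layout: the row axis lies at about 101.6° and the mid notches are red-marked. I'll check how high the hoses hang, then compute the first move.

```bash
cat >> h.py <<'E'
def go(x,y,z,phi,cur=None):
    """tool-frame totals: turn first, then shift"""
    s=ctrl.observe(); m=R.from_rotvec(s['ee_rot']).as_matrix()
    p0=np.degrees(np.arctan2(m[1,0],m[0,0])); c=s['ee_pos']*1000
    t=np.radians((p0-phi+180)%360-180); a=np.radians(phi)
    dx=np.array([x,y,z])-c
    print('at',c.round(1),'phi',p0.round(2),'tilt',np.degrees(m[:2,2]).round(2),'w',round(float(s['width']),3),'F',np.round(s['ft_force'],1),'t',round(float(s['clock']),1))
    print(f'-> turn {t:.3f} ({abs(t)/.18:.1f} rows) shift',np.round([dx[0]*np.cos(a)+dx[1]*np.sin(a),dx[0]*np.sin(a)-dx[1]*np.cos(a),-dx[2]],1))
E
python3 - <<'E'
from h import *
p,d,K,T=snap('top');P=pts(d,K,T)
for u,v in [(255,290),(258,288),(120,300),(105,320),(230,212),(150,215),(195,265),(235,300),(90,140),(200,140),(25,130)]:
    w=P[v-3:v+4,u-3:u+4].reshape(-1,3); print((u,v),w[w[:,2].argmax()].round(3))
m=(P[...,0]>.3)&(P[...,0]<.62)&(P[...,1]>.2)&(P[...,1]<.5)&(P[...,2]>.06)&(d>0)
Q=P[m];print(len(Q),Q[:,:].min(0).round(2),Q.max(0).round(2))
go(520,-20,250,91.6)
E
```

```text
(255, 290) [0.493 0.301 0.007]
(258, 288) [0.496 0.252 0.233]
(120, 300) [0.458 0.301 0.646]
(105, 320) [0.442 0.296 0.679]
(230, 212) [0.56  0.247 0.5  ]
(150, 215) [0.593 0.391 0.374]
(195, 265) [0.549 0.438 0.005]
(235, 300) [0.48  0.351 0.005]
(90, 140) [0.663 0.431 0.465]
(200, 140) [0.448 0.131 1.005]
(25, 130) [0.629 0.428 0.589]
20145 [0.3  0.2  0.06] [0.62 0.5  0.81]
at [230.6 499.2 231. ] phi 65.2 tilt [-0.02 -0.03] w 1.001 F [0.3 0.  0.5] t 0.2
-> turn -0.461 (2.6 rows) shift [-527.   274.8  -19. ]
```

```bash
python3 - <<'E'
from h import *
p,d,K,T=snap('top');P=pts(d,K,T)
ok=(d>0)&(P[...,2]>.09)&(P[...,2]<.6)
x,y,z=P[ok].T
for lo,hi in [(.09,.2),(.2,.3),(.3,.4),(.4,.5),(.5,.6)]:
    m=(z>lo)&(z<hi); H,_,_=np.histogram2d(x[m],y[m],bins=[np.arange(.1,.8,.1),np.arange(-.3,.61,.1)]); print(lo,'rows x.1-.7, cols y-.3..\n',H.astype(int))
E
```

```text
0.09 rows x.1-.7, cols y-.3..
 [[  0   0   0   0   0   0   0   0   0]
 [  0   0   0   0   0   0   0   0   0]
 [  0   0   0   0   0   0   0   0   0]
 [  0   0   0   0   0 161   0   0   0]
 [  0   0   0   1   0   0   0   0   0]
 [  0   3   3   2 224 192   0 735 202]]
0.2 rows x.1-.7, cols y-.3..
 [[  0   0   0   0   0   0   0   0   0]
 [  0   0   0   0   0   0   0 261 351]
 [  0   0   0   0   0   0   0   0   0]
 [  0   0   0   0   0  83   0   0   0]
 [  0   0   0   0   5 197   0   0   0]
 [  0   0   0   0 434 243   0 354 125]]
0.3 rows x.1-.7, cols y-.3..
 [[   0    0    0    0    0    0    0    0    0]
 [   0    0    0    0    0    0    0 1216  389]
 [   0    0    0    0    0    0    0    0    0]
 [   0    0    0    0    0    0    0    0    0]
 [   0    0    0    0  131   63  381   37    0]
 [   0    0    0    0  533  374    1 1140   82]]
0.4 rows x.1-.7, cols y-.3..
 [[   0    0    0    0    0    0    0    0    0]
 [   0    0    0    0    0    0    0 1200    0]
 [   0    0    0    0    0    0    0  146    0]
 [   0    0    0    0    0    0    0    0    0]
 [   0    0    0    0    0  432    0  300   79]
 [   0    0    0    0  773 1778 2114 2499  226]]
0.5 rows x.1-.7, cols y-.3..
 [[   0    0    0    0    0    0    0    0    0]
 [   0    0    0    0    0    0    0  616    0]
 [   0    0    0    0    0    0    0    1    0]
 [   0    0    0    0    0    0   90    0    0]
 [   0    0    0    0    8  647 1361  239    0]
 [   0    0    0    0 1177  683  296 2557  170]]
```

View pics/wrist0.png

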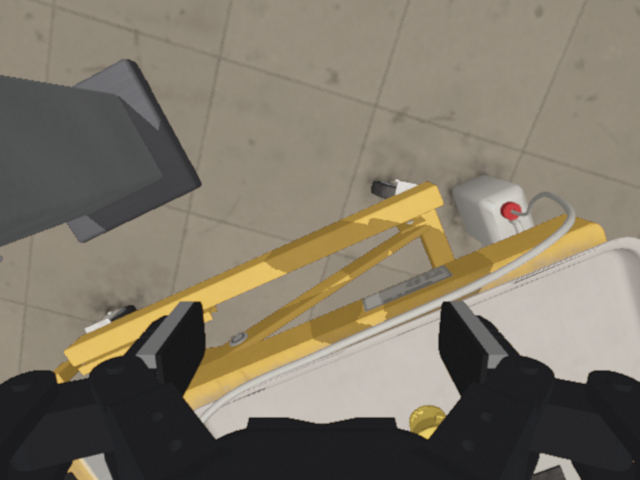

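```bash
python3 - <<'E'
from h import *
p,d,K,T=snap('top');P=pts(d,K,T)
ok=(d>0)&(P[...,2]>.03)&(P[...,2]<.7)&(P[...,0]>.3)&(P[...,0]<.6)&(P[...,1]>.17)&(P[...,1]<.45)
Q=P[ok]; Q=Q[(Q[:,2]>.03)]
for zl in np.arange(.03,.7,.04):
    q=Q[(Q[:,2]>zl)&(Q[:,2]<zl+.04)]
    if len(q): 
        q=q[q[:,0].argsort()]; print(round(zl,2),len(q),q[[0,len(q)//4,len(q)//2,3*len(q)//4,-1],:2].round(2).tolist())
# tray near/right inner edges: heights along lines
for y in(.34,.4):print([(x,round(float(next(iter([P[int(round(v)),int(round(u))][2]]))),3)) for x in np.arange(.34,.44,.01).round(3) for u,v in [proj(K,T,[x,y,.003])]])
for x in(.4,.44):print([(y,round(float(P[int(round(v)),int(round(u))][2]),3)) for y in np.arange(.22,.34,.01).round(3) for u,v in [proj(K,T,[x,y,.003])]])
E
```

```text
0.03 2257 [[0.36, 0.36], [0.38, 0.19], [0.42, 0.2], [0.45, 0.18], [0.49, 0.23]]
0.07 56 [[0.39, 0.26], [0.4, 0.25], [0.41, 0.25], [0.41, 0.25], [0.42, 0.24]]
0.11 59 [[0.42, 0.24], [0.43, 0.24], [0.43, 0.23], [0.44, 0.24], [0.45, 0.23]]
0.15 63 [[0.45, 0.23], [0.45, 0.23], [0.46, 0.23], [0.46, 0.23], [0.47, 0.24]]
0.19 83 [[0.47, 0.24], [0.48, 0.24], [0.48, 0.24], [0.49, 0.24], [0.5, 0.25]]
0.23 108 [[0.49, 0.25], [0.5, 0.26], [0.51, 0.26], [0.51, 0.26], [0.52, 0.27]]
0.27 161 [[0.52, 0.27], [0.53, 0.28], [0.53, 0.29], [0.54, 0.3], [0.6, 0.17]]
0.31 264 [[0.54, 0.3], [0.55, 0.31], [0.56, 0.33], [0.57, 0.35], [0.6, 0.18]]
0.35 274 [[0.57, 0.34], [0.58, 0.37], [0.59, 0.39], [0.59, 0.39], [0.6, 0.41]]
0.39 81 [[0.57, 0.21], [0.57, 0.2], [0.58, 0.2], [0.58, 0.21], [0.58, 0.2]]
0.43 113 [[0.57, 0.22], [0.57, 0.22], [0.57, 0.21], [0.57, 0.22], [0.58, 0.21]]
0.47 409 [[0.54, 0.28], [0.55, 0.26], [0.56, 0.24], [0.56, 0.23], [0.57, 0.22]]
0.51 228 [[0.53, 0.29], [0.54, 0.29], [0.54, 0.29], [0.55, 0.29], [0.55, 0.28]]
0.55 927 [[0.49, 0.32], [0.53, 0.34], [0.54, 0.3], [0.56, 0.35], [0.6, 0.38]
[... 791 characters left out ...]
float64(0.22), 0.032), (np.float64(0.23), 0.034), (np.float64(0.24), -0.002), (np.float64(0.25), -0.005), (np.float64(0.26), 0.087), (np.float64(0.27), 0.025), (np.float64(0.28), 0.002), (np.float64(0.29), -0.001), (np.float64(0.3), 0.005), (np.float64(0.31), 0.005), (np.float64(0.32), 0.003), (np.float64(0.33), 0.001), (np.float64(0.34), 0.003)]
[(np.float64(0.22), 0.034), (np.float64(0.23), 0.035), (np.float64(0.24), 0.034), (np.float64(0.25), 0.144), (np.float64(0.26), -0.003), (np.float64(0.27), 0.026), (np.float64(0.28), 0.001), (np.float64(0.29), 0.002), (np.float64(0.3), 0.004), (np.float64(0.31), 0.002), (np.float64(0.32), 0.002), (np.float64(0.33), 0.002), (np.float64(0.34), 0.004)]
```

play_rows(plan=[{"turn": -0.16,"jaw": 0.3},{"turn": -0.15,"jaw": 0.3},{"turn": -0.15,"jaw": 0.3},{"delta_pos": [-50,20,0],"jaw": 0.3},{"delta_pos": [-53,27,-2],"jaw": 0.3},{"delta_pos": [-53,27,-2],"jaw": 0.3},{"delta_pos": [-53,27,-2],"jaw": 0.3},{"delta_pos": [-53,27,-2],"jaw": 0.3},{"delta_pos": [-53,27,-2],"jaw": 0.3},{"delta_pos": [-53,27,-2],"jaw": 0.3},{"delta_pos": [-53,30,-2],"jaw": 0.3},{"delta_pos": [-53,30,-2],"jaw": 0.3},{"delta_pos": [-53,30,-2],"jaw": 0.3},{"jaw": 0.3},{"jaw": 0.3}])

```text
$.plan[0]: bad value
```

play_rows(plan=[{"turn": -0.16,"delta_pos": [0,0,0],"jaw": 0.3},{"turn": -0.15,"delta_pos": [0,0,0],"jaw": 0.3},{"turn": -0.15,"delta_pos": [0,0,0],"jaw": 0.3},{"turn": 0,"delta_pos": [-50,20,0],"jaw": 0.3},{"turn": 0,"delta_pos": [-53,27,-2],"jaw": 0.3},{"turn": 0,"delta_pos": [-53,27,-2],"jaw": 0.3},{"turn": 0,"delta_pos": [-53,27,-2],"jaw": 0.3},{"turn": 0,"delta_pos": [-53,27,-2],"jaw": 0.3},{"turn": 0,"delta_pos": [-53,27,-2],"jaw": 0.3},{"turn": 0,"delta_pos": [-53,27,-2],"jaw": 0.3},{"turn": 0,"delta_pos": [-53,30,-2],"jaw": 0.3},{"turn": 0,"delta_pos": [-53,30,-2],"jaw": 0.3},{"turn": 0,"delta_pos": [-53,30,-2],"jaw": 0.3},{"turn": 0,"delta_pos": [0,0,0],"jaw": 0.3},{"turn": 0,"delta_pos": [0,0,0],"jaw": 0.3}])

```text
clock: 2.22
ee_pos: [0.5166, -0.0199, 0.2491]
ee_rot: [-2.191, -2.251, 0.0]
ft_force: [-0.2, 0.6, -0.6]
width: 0.703
```

```bash
python3 - <<'E'
from h import *
go(520,-20,250,91.6)
p,d,K,T=snap('wrist','w1.png')
b,k,P=bars(p,d,K,T)
for x in b: print('B',x)
for x in k: print('D',x)
E
```

```text
at [516.6 -19.9 249.1] phi 91.54 tilt [-0.04  0.02] w 0.703 F [-0.2  0.6 -0.6] t 2.2
-> turn -0.001 (0.0 rows) shift [-0.2  3.4 -0.9]
B {'px': array([215., 115.]), 'n': np.int32(881), 'c': array([ 441.1, -105.8]), 'size': array([44.6, 11.1]), 'ang': np.float64(25.59340931915992), 'z': np.float64(74.98803042619895)}
B {'px': array([416., 119.]), 'n': np.int32(787), 'c': array([439.9,  51.4]), 'size': array([11.1, 44.9]), 'ang': np.float64(119.81890295473553), 'z': np.float64(75.17214420156093)}
B {'px': array([301., 172.]), 'n': np.int32(679), 'c': array([483.7, -37.7]), 'size': array([43.7, 11. ]), 'ang': np.float64(43.45470400066083), 'z': np.float64(75.26284060654098)}
D {'px': array([441., 305.]), 'n': np.int32(119), 'c': array([599.2,  89.9]), 'size': array([22.2,  9.4]), 'ang': np.float64(71.44713119163625), 'z': np.float64(75.1177535707669)}
D {'px': array([397., 313.]), 'n': np.int32(106), 'c': array([611. ,  49.4]), 'size': array([ 6.3, 19.5]), 'ang': np.float64(169.9242702893965), 'z': np.float64(74.3978001372963)}
D {'px': array([257., 337.]), 'n': np.int32(275), 'c': array([632.2, -77.6]), 'size': array([20.4, 13.6]), 'ang': np.float64(86.10336525849574), 'z': np.float64(79.00877522243044)}
D {'px': array([247., 351.]), 'n': np.int32(33), 'c': array([637.7, -81.6]), 'size': array([ 3.7, 13.8]), 'ang': np.float64(97.57963125146954), 'z': np.float64(86.94960039960925)}
```

View pics/w1.png

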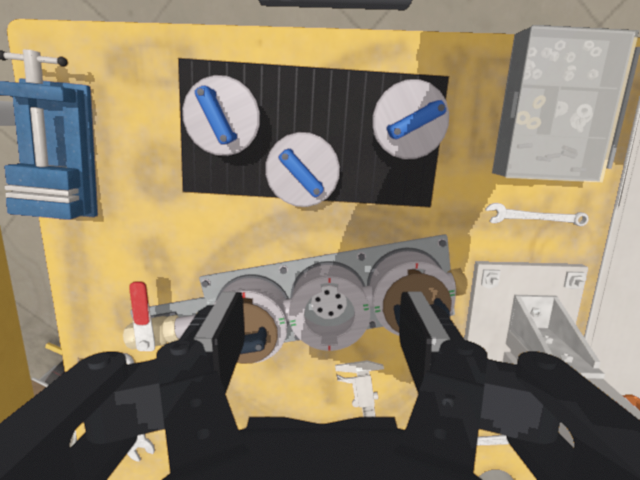

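The wrist view shows clean bars at (301,172), (215,115) and (416,119), and pots in the lower half partly hidden by the fingers. I'll move 90 mm forward so that all the pots and the lever are clear.

play_rows(plan=[{"turn": 0,"delta_pos": [0,45,0],"jaw": 0.3},{"turn": 0,"delta_pos": [0,45,0],"jaw": 0.3},{"turn": 0,"delta_pos": [0,0,0],"jaw": 0.3},{"turn": 0,"delta_pos": [0,0,0],"jaw": 0.3}])

```text
clock: 2.78
ee_pos: [0.6061, -0.0166, 0.2494]
ee_rot: [-2.189, -2.253, 0.0]
ft_force: [-0.5, 0.6, 0.2]
width: 0.697
```

```bash
cat >> h.py <<'E'
def circ(xy):
    A=np.c_[2*xy,np.ones(len(xy))]; s=np.linalg.lstsq(A,(xy**2).sum(1),rcond=None)[0]
    return s[:2],np.sqrt(s[2]+s[:2]@s[:2])
E
python3 - <<'E'
from h import *
p,d,K,T=snap('wrist','w2.png'); np.savez('w2.npz',p=p,d=d,K=K,T=T)
P=pts(d,K,T); hsv=cv2.cvtColor(p,cv2.COLOR_RGB2HSV)
for n,c in dict(left=(.608,.069),mid=(.624,-.0125),right=(.641,-.094)).items():
    r=np.hypot(P[...,0]-c[0],P[...,1]-c[1]); m=(d>0)&(r<.05)&(P[...,2]>.035)&(P[...,2]<.1)
    h,e=np.histogram(P[m][:,2],bins=np.arange(.035,.1,.002)); print(n,[(round(a,3),int(b)) for a,b in zip(e,h) if b>80])
reg=(d>0)&(P[...,0]>.55)&(P[...,0]<.7)&(P[...,1]>-.25)&(P[...,1]<.13)&(P[...,2]>.035)
g=reg&(hsv[...,0]>45)&(hsv[...,0]<85)&(hsv[...,1]>80)
rd=reg&((hsv[...,0]<6)|(hsv[...,0]>174))&(hsv[...,1]>130)
for n,m in(('G',g),('R',rd)):
    for x in blobs(m,P,4): print(n,x['px'],x['n'],x['c'],x['size'],round(x['ang'],1),round(x['z'],1))
E
```

```text
left [(np.float64(0.045), 104), (np.float64(0.047), 1323), (np.float64(0.049), 601), (np.float64(0.059), 1308), (np.float64(0.061), 1771), (np.float64(0.083), 93), (np.float64(0.085), 386), (np.float64(0.087), 317)]
mid [(np.float64(0.045), 188), (np.float64(0.047), 2421), (np.float64(0.049), 1114)]
right [(np.float64(0.035), 127), (np.float64(0.045), 99), (np.float64(0.047), 1093), (np.float64(0.049), 488), (np.float64(0.059), 1101), (np.float64(0.061), 1783), (np.float64(0.083), 83), (np.float64(0.085), 373), (np.float64(0.087), 303)]
G [460. 197.] 5 [592.8 104.1] [0.4 2.8] 111.4 49.2
G [367. 213.] 4 [609.8  23.7] [1. 2.] 111.8 48.6
G [380. 215.] 4 [611.3  34.8] [2.8 0.3] 86.3 48.8
G [368. 217.] 4 [613.4  24.1] [0.3 2.7] 94.6 48.9
G [380. 219.] 6 [615.3  35.9] [1.2 2.5] 112.7 48.7
G [277. 228.] 5 [625.9 -56.5] [0.9 3. ] 104.4 48.9
G [290. 230.] 4 [627.8 -45.5] [0.3 3. ] 116.7 49.4
R [422. 168.] 4 [568.3  68.7] [2.5 0.6] 2.1 49.1
R [329. 184.] 4 [585.4 -11.3] [2.6 0. ] 1.9 49.0
R [126. 211.] 755 [ 614.8 -192.2] [42.4 15. ] 179.8 47.7
R [237. 200.] 4 [601.9 -92. ] [2.6 0.4] 177.6 49.0
R [328. 262.] 4 [656.4  -9.8] [2.9 0. ] 1.8 49.2
```

View pics/w2.png

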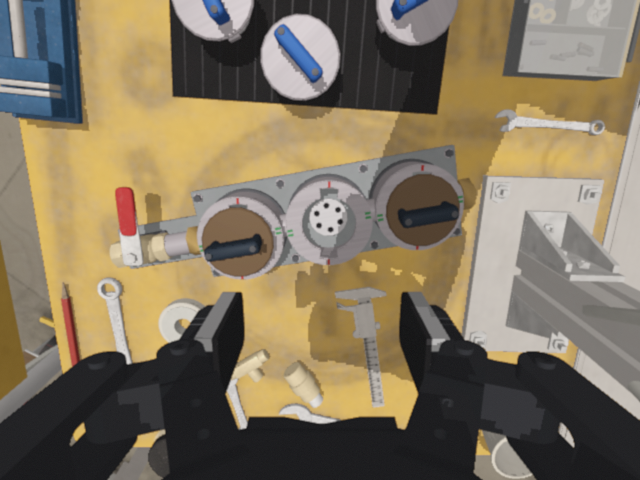

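```bash
python3 - <<'E'
from h import *
f=np.load('w2.npz');p,d,K,T=[f[k] for k in 'pdKT'];P=pts(d,K,T)
C={}
for n,c in dict(left=(.605,.07),mid=(.621,-.0105),right=(.638,-.092)).items():
    for it in range(2):
        r=np.hypot(P[...,0]-c[0],P[...,1]-c[1]); m=((d>0)&(r<.045)&(P[...,2]>.044)).astype(np.uint8)
        cn=max(cv2.findContours(m,0,cv2.CHAIN_APPROX_NONE)[0],key=cv2.contourArea)[:,0]
        q=np.array([ray(K,T,u,v,.048)[:2] for u,v in cn]); rr=np.hypot(*(q-c).T); q=q[(rr>.034)&(rr<.041)]
        c,R0=circ(q)
    b=(d>0)&(r<.04)&(P[...,2]>.08); Q=P[b]
    if len(Q): 
        rc=cv2.minAreaRect((Q[:,:2]*1000).astype(np.float32)); e=np.linalg.svd(Q[:,:2]-Q[:,:2].mean(0),full_matrices=0)[2][0]
        print(n,'bar',np.round(rc[0],1),np.round(rc[1],1),round(np.degrees(np.arctan2(e[1],e[0]))%180,1),np.median(Q[:,2]).round(4))
    C[n]=c;print(n,'rim',(c*1000).round(1),round(R0*1000,1),len(q))
dd=C['left']-C['right'];print(np.hypot(*dd),np.degrees(np.arctan2(dd[1],dd[0])))
go(605,70,150,11.3)
E
```

```text
Traceback (most recent call last):
ValueError: max() iterable argument is empty
```

```bash
python3 - <<'E'
from h import *
f=np.load('w2.npz');p,d,K,T=[f[k] for k in 'pdKT'];P=pts(d,K,T)
C={}
for n,c in dict(left=(.605,.07),mid=(.621,-.0105),right=(.638,-.092)).items():
    c=np.array(c)
    for it in range(3):
        r=np.hypot(P[...,0]-c[0],P[...,1]-c[1]); Q=P[(d>0)&(r<.0405)&(P[...,2]>.045)&(P[...,2]<.051)][:,:2]
        v=Q-c; a=np.degrees(np.arctan2(v[:,1],v[:,0])); rad=np.hypot(*v.T)
        o=[]
        for s in range(-180,180,6):
            k=(a>=s)&(a<s+6)
            if k.sum()>5: i=rad[k].argmax(); o.append(Q[k][i])
        o=np.array(o); c,R0=circ(o)
    b=(d>0)&(np.hypot(P[...,0]-c[0],P[...,1]-c[1])<.04)&(P[...,2]>.08); Q=P[b]
    if len(Q): 
        rc=cv2.minAreaRect((Q[:,:2]*1000).astype(np.float32)); e=np.linalg.svd(Q[:,:2]-Q[:,:2].mean(0),full_matrices=0)[2][0]
        print(n,'bar',np.round(rc[0],1),np.round(rc[1],1),round(np.degrees(np.arctan2(e[1],e[0]))%180,1),np.median(Q[:,2]).round(4))
    C[n]=c;print(n,'rim',(c*1000).round(1),round(R0*1000,1),len(o))
dd=C['left']-C['right'];print(np.hypot(*dd),np.degrees(np.arctan2(dd[1],dd[0])))
go(605,70,150,11.3)
E
```

```text
left bar [598.9  59.8] [26.3 62.6] 88.8 0.3168
left rim [604.   69.7] 39.2 60
mid bar [601.4  -9.9] [32.5 75.9] 93.0 0.3311
mid rim [620.6 -10.5] 39.1 60
right bar [631.1 -83.3] [29.2 60.8] 135.6 0.3117
right rim [637.2 -90.7] 39.1 59
0.16380556346662614 101.69216195385314
at [606.  -16.8 249.7] phi 91.62 tilt [-0. -0.] w 0.703 F [-0.3 -0.3 -0.2] t 2.8
-> turn 1.402 (7.8 rows) shift [ 16.1 -85.3  99.7]
```

Pot centres are left (604,69.7), mid (620.6,−10.5) and right (637.2,−90.7), with collars at z=48 and the row at about 101.5°. I'll grip the left dirty insert first.

play_rows(newtons=90, plan=[{"turn": 0.175,"delta_pos": [0,0,0],"jaw": 0.3},{"turn": 0.175,"delta_pos": [0,0,0],"jaw": 0.3},{"turn": 0.175,"delta_pos": [0,0,0],"jaw": 0.3},{"turn": 0.175,"delta_pos": [0,0,0],"jaw": 0.3},{"turn": 0.175,"delta_pos": [0,0,0],"jaw": 0.3},{"turn": 0.175,"delta_pos": [0,0,0],"jaw": 0.3},{"turn": 0.175,"delta_pos": [0,0,0],"jaw": 0.3},{"turn": 0.175,"delta_pos": [0,0,0],"jaw": 0.3},{"turn": 0,"delta_pos": [7,-42,30],"jaw": 0.3},{"turn": 0,"delta_pos": [8,-43,30],"jaw": 0.3},{"turn": 0,"delta_pos": [0,0,40],"jaw": 0.3},{"turn": 0,"delta_pos": [0,0,30],"jaw": 0.3},{"turn": 0,"delta_pos": [0,0,0],"jaw": 0.3},{"turn": 0,"delta_pos": [0,0,0],"jaw": 0.3}])

```text
clock: 4.58
ee_pos: [0.6052, 0.0685, 0.1212]
ee_rot: [3.126, 0.31, 0.004]
ft_force: [-0.4, -0.2, -0.2]
width: 0.7
```

```bash
cat >> h.py <<'E'
def topbars():
    p,d,K,T=snap('top'); b,k,P=bars(p,d,K,T)
    for x in b: print('blue',x['c'],x['n'],round(x['ang'],1),round(x['z'],1))
E
python3 - <<'E'
from h import *
go(604,70,63.5,11.5); snap('wrist','w3.png')
E
```

```text
at [605.2  68.5 121.2] phi 11.34 tilt [ 0.15 -0.01] w 0.7 F [-0.4 -0.2 -0.2] t 4.6
-> turn -0.003 (0.0 rows) shift [-0.9 -1.7 57.7]
```

View pics/w3.png

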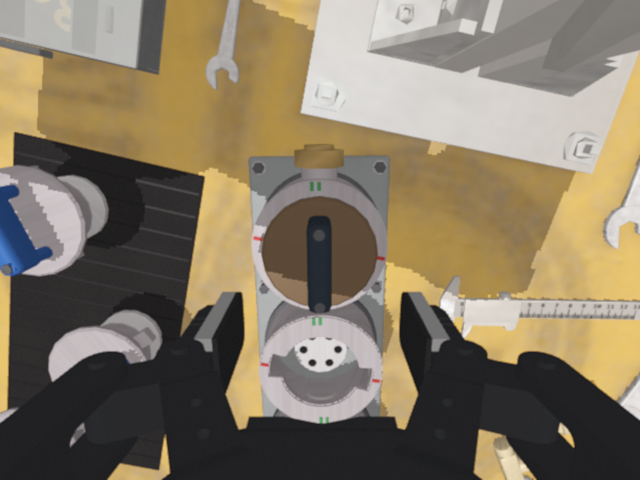

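The bar at (319,265) is vertical and centred between the fingers. I'll descend, grip, press, turn back and lift.

play_rows(newtons=100, plan=[{"turn": 0,"delta_pos": [-1,-2,30],"jaw": 0.3},{"turn": 0,"delta_pos": [0,0,20],"jaw": 0.3},{"turn": 0,"delta_pos": [0,0,8],"jaw": 0.3},{"turn": 0,"delta_pos": [0,0,0],"jaw": 1},{"turn": 0,"delta_pos": [0,0,0],"jaw": 1},{"turn": 0,"delta_pos": [0,0,0],"jaw": 1},{"turn": 0,"delta_pos": [0,0,0],"jaw": 1},{"turn": 0,"delta_pos": [0,0,0],"jaw": 1},{"turn": 0,"delta_pos": [0,0,0],"jaw": 1}])

```text
clock: 5.75
ee_pos: [0.6039, 0.0703, 0.0626]
ee_rot: [3.126, 0.311, 0.003]
ft_force: [-1.6, -0.7, 6.8]
width: 0.122
```

play_rows(plan=[{"turn": 0,"delta_pos": [0,0,3],"jaw": 1},{"turn": 0,"delta_pos": [0,0,3],"jaw": 1},{"turn": 0,"delta_pos": [0,0,0],"jaw": 1},{"turn": 0,"delta_pos": [0,0,0],"jaw": 1}])

```text
clock: 6.25
ee_pos: [0.6039, 0.0703, 0.0569]
ee_rot: [3.126, 0.311, 0.003]
ft_force: [-2.6, -0.9, 10.3]
width: 0.118
```

play_rows(plan=[{"turn": -0.155,"delta_pos": [0,0,0],"jaw": 1},{"turn": -0.155,"delta_pos": [0,0,0],"jaw": 1},{"turn": -0.155,"delta_pos": [0,0,0],"jaw": 1},{"turn": -0.155,"delta_pos": [0,0,0],"jaw": 1},{"turn": -0.155,"delta_pos": [0,0,0],"jaw": 1},{"turn": -0.155,"delta_pos": [0,0,0],"jaw": 1},{"turn": -0.155,"delta_pos": [0,0,0],"jaw": 1},{"turn": -0.155,"delta_pos": [0,0,0],"jaw": 1},{"turn": -0.155,"delta_pos": [0,0,0],"jaw": 1},{"turn": 0,"delta_pos": [0,0,0],"jaw": 1},{"turn": 0,"delta_pos": [0,0,0],"jaw": 1}])

```text
clock: 7.62
ee_pos: [0.6048, 0.0703, 0.0573]
ee_rot: [2.194, 2.244, 0.005]
ft_force: [0.6, 1.0, 8.8]
width: 0.116
```

play_rows(plan=[{"turn": 0,"delta_pos": [0,0,-10],"jaw": 1},{"turn": 0,"delta_pos": [0,0,-10],"jaw": 1},{"turn": 0,"delta_pos": [0,0,-15],"jaw": 1},{"turn": 0,"delta_pos": [0,0,-30],"jaw": 1},{"turn": 0,"delta_pos": [0,0,-30],"jaw": 1},{"turn": 0,"delta_pos": [0,0,-25],"jaw": 1},{"turn": 0,"delta_pos": [0,0,0],"jaw": 1},{"turn": 0,"delta_pos": [0,0,0],"jaw": 1}])

```text
clock: 8.62
ee_pos: [0.6029, 0.0704, 0.1742]
ee_rot: [-2.195, -2.245, 0.002]
ft_force: [-0.3, 0.1, -1.5]
width: 0.12
```

```bash
python3 - <<'E'
from h import *
go(360,110,180,91.5); go(360,340,180,91.5);go(450,340,54,91.5)
topbars()
E
```

```text
at [602.9  70.4 174.2] phi 91.27 tilt [-0.12  0.01] w 0.12 F [-0.3  0.1 -1.5] t 8.6
-> turn -0.004 (0.0 rows) shift [  45.9 -241.7   -5.8]
at [602.9  70.4 174.2] phi 91.27 tilt [-0.12  0.01] w 0.12 F [-0.3  0.1 -1.5] t 8.6
-> turn -0.004 (0.0 rows) shift [ 275.8 -235.7   -5.8]
at [602.9  70.4 174.2] phi 91.27 tilt [-0.12  0.01] w 0.12 F [-0.3  0.1 -1.5] t 8.6
-> turn -0.004 (0.0 rows) shift [ 273.5 -145.8  120.2]
blue [ 442.3 -105. ] 99 26.4 75.3
```

play_rows(plan=[{"turn": 0,"delta_pos": [10,-50,0],"jaw": 1},{"turn": 0,"delta_pos": [10,-50,-2],"jaw": 1},{"turn": 0,"delta_pos": [10,-50,-2],"jaw": 1},{"turn": 0,"delta_pos": [30,-45,-2],"jaw": 1},{"turn": 0,"delta_pos": [40,-42,0],"jaw": 1},{"turn": 0,"delta_pos": [50,0,0],"jaw": 1},{"turn": 0,"delta_pos": [50,0,0],"jaw": 1},{"turn": 0,"delta_pos": [50,0,0],"jaw": 1},{"turn": 0,"delta_pos": [50,0,0],"jaw": 1},{"turn": 0,"delta_pos": [48,10,0],"jaw": 1},{"turn": 0,"delta_pos": [0,40,0],"jaw": 1},{"turn": 0,"delta_pos": [0,40,0],"jaw": 1},{"turn": 0,"delta_pos": [0,0,30],"jaw": 1},{"turn": 0,"delta_pos": [0,0,40],"jaw": 1},{"turn": 0,"delta_pos": [0,0,0],"jaw": 1},{"turn": 0,"delta_pos": [0,0,0],"jaw": 1}])

```text
clock: 10.68
ee_pos: [0.4492, 0.4153, 0.1123]
ee_rot: [2.196, 2.246, 0.002]
ft_force: [0.2, 0.1, -0.5]
width: 0.119
```

```bash
python3 - <<'E'
from h import *
go(455,415,53,91.3); snap('wrist','w4.png')
E
```

```text
at [449.2 415.3 112.3] phi 91.28 tilt [0.06 0.04] w 0.119 F [ 0.2  0.1 -0.5] t 10.7
-> turn -0.000 (0.0 rows) shift [-0.5  5.8 59.3]
```

View pics/w4.png

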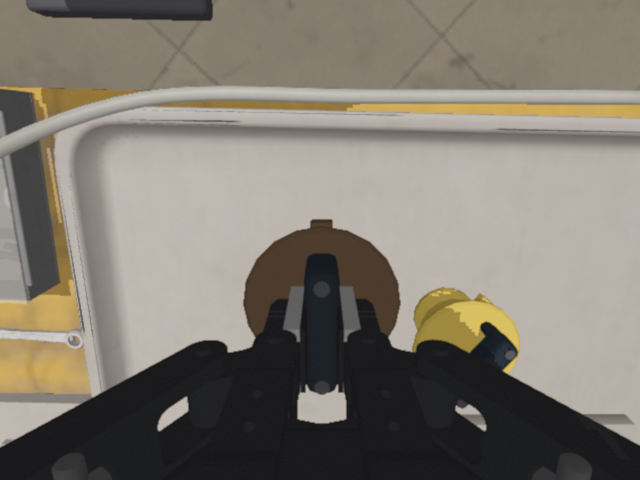

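The dirty insert is held, with free tray floor below it. The yellow look-alike at (470,335) is clear of it. Now I'll lower, release with a small opening, and rise.

play_rows(plan=[{"turn": 0,"delta_pos": [0,0,30],"jaw": 1},{"turn": 0,"delta_pos": [0,0,20],"jaw": 1},{"turn": 0,"delta_pos": [0,0,10],"jaw": 1},{"turn": 0,"delta_pos": [0,0,0],"jaw": 1},{"turn": 0,"delta_pos": [0,0,0],"jaw": 0.6},{"turn": 0,"delta_pos": [0,0,0],"jaw": 0.6},{"turn": 0,"delta_pos": [0,0,0],"jaw": 0.6},{"turn": 0,"delta_pos": [0,0,-20],"jaw": 0.6},{"turn": 0,"delta_pos": [0,0,-30],"jaw": 0.6},{"turn": 0,"delta_pos": [0,-30,-40],"jaw": 0.5},{"turn": 0,"delta_pos": [0,-35,-40],"jaw": 0.5},{"turn": 0,"delta_pos": [0,-25,0],"jaw": 0.5}])

```text
clock: 12.22
ee_pos: [0.3585, 0.4137, 0.1846]
ee_rot: [2.196, 2.246, 0.01]
ft_force: [0.0, -0.6, -0.7]
width: 0.5
```

```bash
python3 - <<'E'
from h import *
go(360,120,180,91.5); go(637.2,-90.7,180,91.5);go(637.2,-90.7,62.5,11.5);
p,d,K,T=snap('top')
b,k,P=bars(p,d,K,T)
for x in b: print('blue',x['c'],x['n'],round(x['ang'],1))
u,v=proj(K,T,[.452,.415,.075]);print(u,v,P[int(v)-3:int(v)+4,int(u)-3:int(u)+4,2].max())
E
```

```text
at [358.5 413.7 184.6] phi 91.3 tilt [0.29 0.22] w 0.5 F [ 0.  -0.6 -0.7] t 12.2
-> turn -0.004 (0.0 rows) shift [-293.7   -6.2    4.6]
at [358.5 413.7 184.6] phi 91.3 tilt [0.29 0.22] w 0.5 F [ 0.  -0.6 -0.7] t 12.2
-> turn -0.004 (0.0 rows) shift [-511.5  265.4    4.6]
at [358.5 413.7 184.6] phi 91.3 tilt [0.29 0.22] w 0.5 F [ 0.  -0.6 -0.7] t 12.2
-> turn 1.393 (7.7 rows) shift [172.6 549.9 122.1]
blue [484.4 -36.8] 94 43.7
blue [ 442.2 -105.1] 98 26.3
blue [439.9  52.8] 86 119.7
193.17862970400864 311.86303980771146 0.07741053820247035
```

play_rows(plan=[{"turn": 0,"delta_pos": [-60,0,0],"jaw": 0.5},{"turn": 0,"delta_pos": [-60,0,0],"jaw": 0.5},{"turn": 0,"delta_pos": [-60,0,0],"jaw": 0.5},{"turn": 0,"delta_pos": [-60,0,0],"jaw": 0.5},{"turn": 0,"delta_pos": [-60,0,0],"jaw": 0.5},{"turn": 0,"delta_pos": [-35,45,0],"jaw": 0.5},{"turn": 0,"delta_pos": [-35,45,0],"jaw": 0.5},{"turn": 0,"delta_pos": [-35,45,0],"jaw": 0.5},{"turn": 0,"delta_pos": [-35,45,0],"jaw": 0.5},{"turn": 0,"delta_pos": [-35,45,0],"jaw": 0.5},{"turn": 0,"delta_pos": [-37,40,0],"jaw": 0.5},{"turn": 0.175,"delta_pos": [0,0,0],"jaw": 0.5},{"turn": 0.175,"delta_pos": [0,0,0],"jaw": 0.5},{"turn": 0.175,"delta_pos": [0,0,0],"jaw": 0.5},{"turn": 0.175,"delta_pos": [0,0,0],"jaw": 0.5},{"turn": 0.175,"delta_pos": [0,0,0],"jaw": 0.5},{"turn": 0.175,"delta_pos": [0,0,0],"jaw": 0.5},{"turn": 0.175,"delta_pos": [0,0,0],"jaw": 0.5},{"turn": 0.17,"delta_pos": [0,0,0],"jaw": 0.5}])

```text
clock: 14.65
ee_pos: [0.6352, -0.0933, 0.181]
ee_rot: [-3.127, -0.301, 0.001]
ft_force: [-0.4, 0.1, -0.1]
width: 0.501
```

```bash
python3 - <<'E'
from h import *
go(637.2,-90.7,62.5,11.5)
E
```

```text
at [635.2 -93.3 181. ] phi 11.01 tilt [-0.03  0.01] w 0.501 F [-0.4  0.1 -0.1] t 14.7
-> turn -0.009 (0.0 rows) shift [  2.5  -2.1 118.5]
```

play_rows(plan=[{"turn": -0.009,"delta_pos": [2,-2,40],"jaw": 0.5},{"turn": 0,"delta_pos": [0,0,40],"jaw": 0.5},{"turn": 0,"delta_pos": [0,0,26],"jaw": 0.5},{"turn": 0,"delta_pos": [0,0,12],"jaw": 0.5},{"turn": 0,"delta_pos": [0,0,0],"jaw": 0.5},{"turn": 0,"delta_pos": [0,0,0],"jaw": 1},{"turn": 0,"delta_pos": [0,0,0],"jaw": 1},{"turn": 0,"delta_pos": [0,0,0],"jaw": 1},{"turn": 0,"delta_pos": [0,0,0],"jaw": 1},{"turn": 0,"delta_pos": [0,0,3],"jaw": 1},{"turn": 0,"delta_pos": [0,0,3],"jaw": 1},{"turn": 0,"delta_pos": [0,0,0],"jaw": 1},{"turn": 0,"delta_pos": [0,0,0],"jaw": 1}])

```text
clock: 16.27
ee_pos: [0.6373, -0.0908, 0.0593]
ee_rot: [3.123, 0.325, 0.004]
ft_force: [-1.9, -0.0, 9.3]
width: 0.119
```

play_rows(plan=[{"turn": 0,"delta_pos": [0,0,2],"jaw": 1},{"turn": 0,"delta_pos": [0,0,0],"jaw": 1}])

```text
clock: 16.52
ee_pos: [0.6374, -0.0908, 0.0582]
ee_rot: [3.123, 0.325, 0.005]
ft_force: [-4.4, 1.1, 15.4]
width: 0.113
```

play_rows(plan=[{"turn": -0.155,"delta_pos": [0,0,-0.5],"jaw": 1},{"turn": -0.155,"delta_pos": [0,0,0],"jaw": 1},{"turn": -0.155,"delta_pos": [0,0,0],"jaw": 1},{"turn": -0.155,"delta_pos": [0,0,0],"jaw": 1},{"turn": -0.155,"delta_pos": [0,0,0],"jaw": 1},{"turn": -0.155,"delta_pos": [0,0,0],"jaw": 1},{"turn": -0.155,"delta_pos": [0,0,0],"jaw": 1},{"turn": -0.155,"delta_pos": [0,0,0],"jaw": 1},{"turn": -0.155,"delta_pos": [0,0,0],"jaw": 1},{"turn": 0,"delta_pos": [0,0,0],"jaw": 1},{"turn": 0,"delta_pos": [0,0,0],"jaw": 1}])

```text
clock: 17.9
ee_pos: [0.638, -0.0909, 0.0583]
ee_rot: [2.183, 2.253, 0.004]
ft_force: [0.4, 0.8, 8.4]
width: 0.114
```

play_rows(plan=[{"turn": 0,"delta_pos": [0,0,-10],"jaw": 1},{"turn": 0,"delta_pos": [0,0,-10],"jaw": 1},{"turn": 0,"delta_pos": [0,0,0],"jaw": 1},{"turn": 0,"delta_pos": [0,0,0],"jaw": 1}])

```text
clock: 18.4
ee_pos: [0.6362, -0.0905, 0.0751]
ee_rot: [-2.185, -2.255, 0.001]
ft_force: [-0.2, -0.2, -0.7]
width: 0.115
```

play_rows(plan=[{"turn": 0,"delta_pos": [0,0,-30],"jaw": 1},{"turn": 0,"delta_pos": [0,0,-40],"jaw": 1},{"turn": 0,"delta_pos": [0,0,-35],"jaw": 1},{"turn": 0,"delta_pos": [40,-46,0],"jaw": 1},{"turn": 0,"delta_pos": [40,-46,0],"jaw": 1},{"turn": 0,"delta_pos": [40,-46,0],"jaw": 1},{"turn": 0,"delta_pos": [40,-46,0],"jaw": 1},{"turn": 0,"delta_pos": [40,-46,0],"jaw": 1},{"turn": 0,"delta_pos": [40,-40,0],"jaw": 1},{"turn": 0,"delta_pos": [50,0,0],"jaw": 1},{"turn": 0,"delta_pos": [50,0,0],"jaw": 1},{"turn": 0,"delta_pos": [50,0,0],"jaw": 1},{"turn": 0,"delta_pos": [40,0,0],"jaw": 1},{"turn": 0,"delta_pos": [0,40,0],"jaw": 1},{"turn": 0,"delta_pos": [0,45,0],"jaw": 1},{"turn": 0,"delta_pos": [0,0,30],"jaw": 1},{"turn": 0,"delta_pos": [0,0,30],"jaw": 1},{"turn": 0,"delta_pos": [0,0,0],"jaw": 1},{"turn": 0,"delta_pos": [0,0,0],"jaw": 1}])

```text
clock: 20.78
ee_pos: [0.4387, 0.3336, 0.1217]
ee_rot: [2.186, 2.256, 0.002]
ft_force: [0.3, 0.0, -0.8]
width: 0.11
```

```bash
python3 - <<'E'
from h import *
go(452,335,54,91.3)
E
```

```text
at [438.7 333.6 121.7] phi 91.79 tilt [0.06 0.03] w 0.11 F [ 0.3  0.  -0.8] t 20.8
-> turn 0.009 (0.0 rows) shift [ 1.1 13.3 67.7]
```

play_rows(plan=[{"turn": 0,"delta_pos": [0,8,30],"jaw": 1},{"turn": 0,"delta_pos": [0,0,25],"jaw": 1},{"turn": 0,"delta_pos": [0,0,12],"jaw": 1},{"turn": 0,"delta_pos": [0,0,2],"jaw": 1},{"turn": 0,"delta_pos": [0,0,0],"jaw": 1},{"turn": 0,"delta_pos": [0,0,0],"jaw": 0.6},{"turn": 0,"delta_pos": [0,0,0],"jaw": 0.6},{"turn": 0,"delta_pos": [0,0,0],"jaw": 0.6},{"turn": 0,"delta_pos": [0,0,-20],"jaw": 0.6},{"turn": 0,"delta_pos": [0,0,-30],"jaw": 0.6},{"turn": 0,"delta_pos": [0,-45,-40],"jaw": 0.5},{"turn": 0,"delta_pos": [0,-45,-40],"jaw": 0.5},{"turn": 0,"delta_pos": [-60,0,0],"jaw": 0.5},{"turn": 0,"delta_pos": [-60,0,0],"jaw": 0.5},{"turn": 0,"delta_pos": [-60,0,0],"jaw": 0.5},{"turn": 0,"delta_pos": [-60,0,0],"jaw": 0.5},{"turn": 0,"delta_pos": [0,0,0],"jaw": 0.5}])

```text
clock: 22.9
ee_pos: [0.3643, 0.0877, 0.182]
ee_rot: [2.194, 2.247, 0.0]
ft_force: [0.2, 0.4, -0.1]
width: 0.501
```

```bash
python3 - <<'E'
from h import *
p,d,K,T=snap('wrist','w5.png')
b,k,P=bars(p,d,K,T)
for x in b: print('blue',x['c'],x['n'],x['size'],round(x['ang'],1),round(x['z'],1))
topbars()
p,d,K,T=snap('top');P=pts(d,K,T)
for x,y in((.452,.415),(.447,.335)):
    u,v=proj(K,T,[x,y,.075]);print(u,v,P[int(v)-3:int(v)+4,int(u)-3:int(u)+4,2].max())
go(440,51.5,52,29.8)
E
```

```text
blue [ 440.3 -105.3] 1777 [45.5 12.1] 25.2 71.9
blue [426.1  11. ] 270 [ 9.1 20.3] 127.1 73.9
blue [484.  -37.1] 95 43.6 75.1
blue [ 442.3 -105.2] 96 27.0 75.8
blue [425.3  24.2] 91 120.5 74.9
193.17862970400864 311.86303980771146 0.07806488007794721
232.15058429527292 314.1453251095989 0.07914567989992727
at [363.8  91.5 181.9] phi 91.8 tilt [0.   0.02] w 0.5 F [-0.7 -0.5  0.1] t 23.1
-> turn 1.082 (6.0 rows) shift [ 46.2  72.6 129.9]
```

One clean insert has been knocked aside, from (440,52) to (425,24). Both dirty inserts stand in the tray. I'll go above the knocked one.

```bash
python3 - <<'E'
from h import *
go(425.3,23.5,110,30.2)
E
```

```text
at [363.8  91.5 181.9] phi 91.8 tilt [0.   0.02] w 0.5 F [-0.7 -0.5  0.1] t 23.1
-> turn 1.075 (6.0 rows) shift [18.9 89.7 71.9]
```

play_rows(plan=[{"turn": 0.175,"delta_pos": [0,0,0],"jaw": 0.5},{"turn": 0.18,"delta_pos": [0,0,0],"jaw": 0.5},{"turn": 0.18,"delta_pos": [0,0,0],"jaw": 0.5},{"turn": 0.18,"delta_pos": [0,0,0],"jaw": 0.5},{"turn": 0.18,"delta_pos": [0,0,0],"jaw": 0.5},{"turn": 0.18,"delta_pos": [0,0,0],"jaw": 0.5},{"turn": 0,"delta_pos": [9,45,0],"jaw": 0.5},{"turn": 0,"delta_pos": [10,45,32],"jaw": 0.5},{"turn": 0,"delta_pos": [0,0,40],"jaw": 0.5},{"turn": 0,"delta_pos": [0,0,0],"jaw": 0.5},{"turn": 0,"delta_pos": [0,0,0],"jaw": 0.5}])

```text
clock: 24.42
ee_pos: [0.426, 0.0238, 0.1109]
ee_rot: [3.032, 0.822, 0.002]
ft_force: [-0.6, -0.2, 0.4]
width: 0.497
```

```bash
python3 - <<'E'
from h import *
go(425.3,23.5,52,30.2)
p,d,K,T=snap('wrist','w6.png')
P=pts(d,K,T);hsv=cv2.cvtColor(p,cv2.COLOR_RGB2HSV)
m=(hsv[...,0]>100)&(hsv[...,0]<125)&(hsv[...,1]>130)&(P[...,2]>.066)&(P[...,2]<.08)&(d>0)
for x in blobs(m,P): print(x['px'],x['c'],x['n'],x['size'],round(x['ang'],1),round(x['z'],1))
E
```

```text
at [426.   23.8 110.9] phi 30.33 tilt [ 0.07 -0.01] w 0.497 F [-0.6 -0.2  0.4] t 24.4
-> turn 0.002 (0.0 rows) shift [-0.7 -0.1 58.9]
[320. 268.] [424.7  23.7] 1768 [11.  45.3] 120.8 75.3
[355. 407.] [482.2 -36.8] 1663 [44.6 10.8] 42.6 73.8
```

play_rows(plan=[{"turn": -0.008,"delta_pos": [-1,0,30],"jaw": 0.5},{"turn": 0,"delta_pos": [0,0,20],"jaw": 0.5},{"turn": 0,"delta_pos": [0,0,8.5],"jaw": 0.5},{"turn": 0,"delta_pos": [0,0,0],"jaw": 0.5},{"turn": 0,"delta_pos": [0,0,0],"jaw": 1},{"turn": 0,"delta_pos": [0,0,0],"jaw": 1},{"turn": 0,"delta_pos": [0,0,0],"jaw": 1},{"turn": 0,"delta_pos": [0,0,0],"jaw": 1},{"turn": 0,"delta_pos": [0,0,-30],"jaw": 1},{"turn": 0,"delta_pos": [0,0,-50],"jaw": 1},{"turn": 0,"delta_pos": [0,0,-50],"jaw": 1},{"turn": -0.176,"delta_pos": [0,0,0],"jaw": 1},{"turn": -0.176,"delta_pos": [0,0,0],"jaw": 1},{"turn": -0.176,"delta_pos": [0,0,0],"jaw": 1},{"turn": -0.176,"delta_pos": [0,0,0],"jaw": 1},{"turn": -0.176,"delta_pos": [0,0,0],"jaw": 1},{"turn": -0.176,"delta_pos": [0,0,0],"jaw": 1},{"turn": 0,"delta_pos": [0,0,0],"jaw": 1},{"turn": 0,"delta_pos": [0,0,0],"jaw": 1}])

```text
clock: 26.85
ee_pos: [0.4246, 0.0223, 0.1814]
ee_rot: [2.203, 2.24, 0.0]
ft_force: [-0.1, 0.1, -1.5]
width: 0.117
```

```bash
python3 - <<'E'
from h import *
go(604,69.7,130,91.5); snap('wrist','w7.png'); topbars()
E
```

```text
at [424.6  22.3 181.4] phi 90.96 tilt [0. 0.] w 0.117 F [-0.1  0.1 -1.5] t 26.9
-> turn -0.009 (0.1 rows) shift [ 42.7 180.6  51.4]
blue [490.9 -30.7] 45 63.0 74.3
```

play_rows(plan=[{"turn": -0.009,"delta_pos": [10,45,0],"jaw": 1},{"turn": 0,"delta_pos": [11,45,0],"jaw": 1},{"turn": 0,"delta_pos": [11,45,0],"jaw": 1},{"turn": 0,"delta_pos": [11,45,25],"jaw": 1},{"turn": 0,"delta_pos": [0,0,20],"jaw": 1},{"turn": 0,"delta_pos": [0,0,0],"jaw": 1},{"turn": 0,"delta_pos": [0,0,0],"jaw": 1}])

```text
clock: 27.82
ee_pos: [0.6036, 0.0699, 0.1374]
ee_rot: [2.189, 2.252, 0.001]
ft_force: [0.8, 0.1, -1.4]
width: 0.119
```

```bash
python3 - <<'E'
from h import *
go(604,69.7,71,91.5); p,*_=snap('wrist','w7.png'); topbars()
E
```

```text
at [603.6  69.9 137.4] phi 91.63 tilt [ 0.07 -0.01] w 0.119 F [ 0.8  0.1 -1.4] t 27.8
-> turn 0.002 (0.0 rows) shift [-0.2  0.4 66.4]
blue [ 442.3 -105.2] 99 26.4 76.0
```

View pics/w7.png

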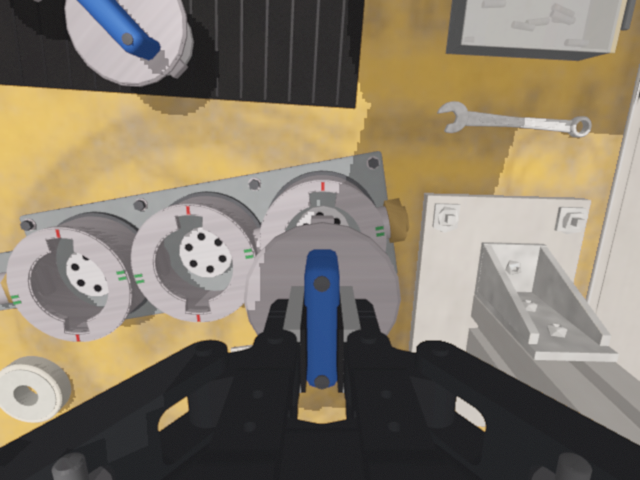

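The clean insert is held and its bar is vertical in the image. It lines up with the left pot's red mark at (322,186), with the notch below it. Lowering to rest.

play_rows(plan=[{"turn": 0,"delta_pos": [0,0,20],"jaw": 1},{"turn": 0,"delta_pos": [0,0,15],"jaw": 1},{"turn": 0,"delta_pos": [0,0,12],"jaw": 1},{"turn": 0,"delta_pos": [0,0,10],"jaw": 1},{"turn": 0,"delta_pos": [0,0,5],"jaw": 1},{"turn": 0,"delta_pos": [0,0,4],"jaw": 1},{"turn": 0,"delta_pos": [0,0,0],"jaw": 1},{"turn": 0,"delta_pos": [0,0,0],"jaw": 1}])

```text
clock: 28.92
ee_pos: [0.6036, 0.0701, 0.0709]
ee_rot: [2.188, 2.253, 0.001]
ft_force: [-1.5, -0.3, 1.5]
width: 0.118
```

play_rows(plan=[{"turn": 0,"delta_pos": [0,0,4],"jaw": 1},{"turn": 0,"delta_pos": [0,0,4],"jaw": 1},{"turn": 0,"delta_pos": [0,0,4],"jaw": 1},{"turn": 0,"delta_pos": [0,0,1],"jaw": 1},{"turn": 0,"delta_pos": [0,0,0],"jaw": 1},{"turn": 0,"delta_pos": [0,0,0],"jaw": 1}])

```text
clock: 29.68
ee_pos: [0.6038, 0.0701, 0.0581]
ee_rot: [2.188, 2.253, 0.001]
ft_force: [-1.7, 0.6, 8.7]
width: 0.118
```

play_rows(plan=[{"turn": 0.155,"delta_pos": [0,0,0.5],"jaw": 1},{"turn": 0.155,"delta_pos": [0,0,0],"jaw": 1},{"turn": 0.155,"delta_pos": [0,0,0],"jaw": 1},{"turn": 0.155,"delta_pos": [0,0,0],"jaw": 1},{"turn": 0.155,"delta_pos": [0,0,0],"jaw": 1},{"turn": 0.155,"delta_pos": [0,0,0],"jaw": 1},{"turn": 0.155,"delta_pos": [0,0,0],"jaw": 1},{"turn": 0.155,"delta_pos": [0,0,0],"jaw": 1},{"turn": 0.165,"delta_pos": [0,0,0],"jaw": 1},{"turn": 0,"delta_pos": [0,0,0],"jaw": 1},{"turn": 0,"delta_pos": [0,0,0],"jaw": 1}])

```text
clock: 31.05
ee_pos: [0.6045, 0.0697, 0.0579]
ee_rot: [3.126, 0.305, 0.005]
ft_force: [0.3, -0.7, 9.7]
width: 0.117
```

```bash
python3 - <<'E'
from h import *
go(604,69.7,63.5,11.5);print(ctrl.observe()['ft_torque'])
E
```

```text
at [604.5  69.7  57.9] phi 11.16 tilt [ 0.19 -0.04] w 0.117 F [ 0.3 -0.7  9.7] t 31.1
-> turn -0.006 (0.0 rows) shift [-0.5 -0.1 -5.6]
[-0.12565829  0.13401081 -0.03887503]
```

play_rows(plan=[{"turn": 0,"delta_pos": [0,0,-3],"jaw": 1},{"turn": 0,"delta_pos": [0,0,-2.5],"jaw": 1},{"turn": 0,"delta_pos": [0,0,0],"jaw": 1},{"turn": 0,"delta_pos": [0,0,0],"jaw": 0.6},{"turn": 0,"delta_pos": [0,0,0],"jaw": 0.6},{"turn": 0,"delta_pos": [0,0,0],"jaw": 0.6},{"turn": 0,"delta_pos": [0,0,-30],"jaw": 0.5},{"turn": 0,"delta_pos": [0,0,-45],"jaw": 0.5},{"turn": 0,"delta_pos": [0,0,-40],"jaw": 0.5},{"turn": 0,"delta_pos": [0,0,0],"jaw": 0.5},{"turn": 0,"delta_pos": [0,0,0],"jaw": 0.5}])

```text
clock: 32.42
ee_pos: [0.603, 0.0701, 0.1764]
ee_rot: [-3.126, -0.306, 0.002]
ft_force: [0.2, 0.2, -0.3]
width: 0.497
```

```bash
cat >> h.py <<'E'
def wb(f=None,zlo=.066,zhi=.1):
    p,d,K,T=snap('wrist',f); P=pts(d,K,T);hsv=cv2.cvtColor(p,cv2.COLOR_RGB2HSV)
    m=(hsv[...,0]>100)&(hsv[...,0]<125)&(hsv[...,1]>120)&(P[...,2]>zlo)&(P[...,2]<zhi)&(d>0)
    for x in blobs(m,P): print('wb',x['px'],x['c'],x['n'],x['size'],round(x['ang'],1),round(x['z'],1))
E
python3 - <<'E'
from h import *
go(484,-37.3,120,133.5);wb('w8.png'); topbars()
E
```

```text
at [603.   70.1 176.4] phi 11.17 tilt [-0.09  0.01] w 0.497 F [ 0.2  0.2 -0.3] t 32.4
-> turn -2.135 (11.9 rows) shift [   4.  -160.3   56.4]
wb [324. 237.] [604.2  71.3] 1121 [11.  44.8] 101.0 86.8
wb [131. 342.] [483.9 -36.5] 673 [46.  10.8] 38.9 74.5
blue [601.7  81.6] 29 115.9 86.9
blue [ 442. -105.] 97 26.7 75.1
```

The left handle top is at 86.8 mm (middle 29.8 mm above the collar) with the bar at 101°, so it is locked. Next is the clean insert at (484,−37).

play_rows(plan=[{"turn": -0.178,"delta_pos": [0,0,0],"jaw": 0.5},{"turn": -0.178,"delta_pos": [0,0,0],"jaw": 0.5},{"turn": -0.178,"delta_pos": [0,0,0],"jaw": 0.5},{"turn": -0.178,"delta_pos": [0,0,0],"jaw": 0.5},{"turn": -0.178,"delta_pos": [0,0,0],"jaw": 0.5},{"turn": -0.178,"delta_pos": [0,0,0],"jaw": 0.5},{"turn": -0.178,"delta_pos": [0,0,0],"jaw": 0.5},{"turn": -0.178,"delta_pos": [0,0,0],"jaw": 0.5},{"turn": -0.178,"delta_pos": [0,0,0],"jaw": 0.5},{"turn": -0.178,"delta_pos": [0,0,0],"jaw": 0.5},{"turn": -0.178,"delta_pos": [0,0,0],"jaw": 0.5},{"turn": -0.178,"delta_pos": [0,0,0],"jaw": 0.5},{"turn": 0,"delta_pos": [1,-40,0],"jaw": 0.5},{"turn": 0,"delta_pos": [1,-40,0],"jaw": 0.5},{"turn": 0,"delta_pos": [1,-40,26],"jaw": 0.5},{"turn": 0,"delta_pos": [1,-40,30],"jaw": 0.5},{"turn": 0,"delta_pos": [0,0,0],"jaw": 0.5},{"turn": 0,"delta_pos": [0,0,0],"jaw": 0.5}])

```text
clock: 34.78
ee_pos: [0.4855, -0.0373, 0.1215]
ee_rot: [1.239, 2.886, 0.0]
ft_force: [0.7, 0.3, 0.1]
width: 0.499
```

```bash
python3 - <<'E'
from h import *
go(484,-37.3,52,133.5);wb('w9.png')
E
```

```text
at [485.5 -37.3 121.5] phi 133.54 tilt [ 0.03 -0.  ] w 0.499 F [0.7 0.3 0.1] t 34.8
-> turn 0.001 (0.0 rows) shift [ 1.  -1.1 69.5]
wb [282. 101.] [ 440.8 -106.4] 2316 [44.6 11.6] 25.5 75.2
wb [323. 260.] [483.4 -38.9] 1656 [44.6 11.1] 43.3 75.2
```

play_rows(plan=[{"turn": 0,"delta_pos": [0.7,-2,30],"jaw": 0.5},{"turn": 0,"delta_pos": [0,0,30],"jaw": 0.5},{"turn": 0,"delta_pos": [0,0,9],"jaw": 0.5},{"turn": 0,"delta_pos": [0,0,0],"jaw": 0.5},{"turn": 0,"delta_pos": [0,0,0],"jaw": 1},{"turn": 0,"delta_pos": [0,0,0],"jaw": 1},{"turn": 0,"delta_pos": [0,0,0],"jaw": 1},{"turn": 0,"delta_pos": [0,0,0],"jaw": 1},{"turn": 0,"delta_pos": [0,0,-30],"jaw": 1},{"turn": 0,"delta_pos": [0,0,-50],"jaw": 1},{"turn": 0,"delta_pos": [0,0,-50],"jaw": 1},{"turn": 0.17,"delta_pos": [0,0,0],"jaw": 1},{"turn": 0.17,"delta_pos": [0,0,0],"jaw": 1},{"turn": 0.17,"delta_pos": [0,0,0],"jaw": 1},{"turn": 0.17,"delta_pos": [0,0,0],"jaw": 1},{"turn": 0.053,"delta_pos": [0,0,0],"jaw": 1},{"turn": 0,"delta_pos": [0,0,0],"jaw": 1},{"turn": 0,"delta_pos": [0,0,0],"jaw": 1}])

```text
clock: 37.08
ee_pos: [0.4828, -0.0381, 0.1825]
ee_rot: [2.19, 2.253, 0.0]
ft_force: [0.7, 0.3, -1.7]
width: 0.113
```

```bash
python3 - <<'E'
from h import *
go(620.6,-10.5,135,91.5)
E
```

```text
at [482.8 -38.1 182.5] phi 91.63 tilt [ 0.01 -0.  ] w 0.113 F [ 0.7  0.3 -1.7] t 37.1
-> turn 0.002 (0.0 rows) shift [ 24.  138.5  47.5]
```

play_rows(plan=[{"turn": 0,"delta_pos": [8,45,0],"jaw": 1},{"turn": 0,"delta_pos": [8,45,0],"jaw": 1},{"turn": 0,"delta_pos": [8,48,0],"jaw": 1},{"turn": 0,"delta_pos": [0,0,30],"jaw": 1},{"turn": 0,"delta_pos": [0,0,17],"jaw": 1},{"turn": 0,"delta_pos": [0,0,0],"jaw": 1},{"turn": 0,"delta_pos": [0,0,0],"jaw": 1}])

```text
clock: 37.95
ee_pos: [0.6205, -0.0105, 0.1363]
ee_rot: [2.19, 2.251, 0.001]
ft_force: [-0.2, 0.2, -2.2]
width: 0.115
```

```bash
python3 - <<'E'
from h import *
go(620.6,-10.5,71,91.5);wb('w10.png',.05,.2)
E
```

```text
at [620.5 -10.5 136.3] phi 91.57 tilt [ 0.08 -0.01] w 0.115 F [-0.2  0.2 -2.2] t 38.0
-> turn 0.001 (0.0 rows) shift [ 0.   0.1 65.3]
wb [476. 234.] [604.   69.4] 2339 [11.6 44.5] 101.8 86.2
wb [321. 320.] [620.5 -10.9] 3757 [44.8 12.2] 1.5 158.0
```

play_rows(plan=[{"turn": 0,"delta_pos": [0,0,20],"jaw": 1},{"turn": 0,"delta_pos": [0,0,15],"jaw": 1},{"turn": 0,"delta_pos": [0,0,12],"jaw": 1},{"turn": 0,"delta_pos": [0,0,10],"jaw": 1},{"turn": 0,"delta_pos": [0,0,5],"jaw": 1},{"turn": 0,"delta_pos": [0,0,3],"jaw": 1},{"turn": 0,"delta_pos": [0,0,0],"jaw": 1},{"turn": 0,"delta_pos": [0,0,0],"jaw": 1}])

```text
clock: 39.0
ee_pos: [0.6202, -0.0104, 0.0709]
ee_rot: [2.191, 2.251, 0.001]
ft_force: [-2.6, -0.3, 1.9]
width: 0.115
```

play_rows(plan=[{"turn": 0,"delta_pos": [0,0,4],"jaw": 1},{"turn": 0,"delta_pos": [0,0,4],"jaw": 1},{"turn": 0,"delta_pos": [0,0,4],"jaw": 1},{"turn": 0,"delta_pos": [0,0,0.7],"jaw": 1},{"turn": 0,"delta_pos": [0,0,0],"jaw": 1},{"turn": 0,"delta_pos": [0,0,0],"jaw": 1}])

```text
clock: 39.75
ee_pos: [0.6205, -0.0104, 0.0585]
ee_rot: [2.19, 2.251, 0.001]
ft_force: [-2.7, 1.2, 10.3]
width: 0.118
```

play_rows(plan=[{"turn": 0.155,"delta_pos": [0,0,0],"jaw": 1},{"turn": 0.155,"delta_pos": [0,0,0],"jaw": 1},{"turn": 0.155,"delta_pos": [0,0,0],"jaw": 1},{"turn": 0.155,"delta_pos": [0,0,0],"jaw": 1},{"turn": 0.155,"delta_pos": [0,0,0],"jaw": 1},{"turn": 0.155,"delta_pos": [0,0,0],"jaw": 1},{"turn": 0.155,"delta_pos": [0,0,0],"jaw": 1},{"turn": 0.155,"delta_pos": [0,0,0],"jaw": 1},{"turn": 0.165,"delta_pos": [0,0,0],"jaw": 1},{"turn": 0,"delta_pos": [0,0,0],"jaw": 1},{"turn": 0,"delta_pos": [0,0,0],"jaw": 1}])

```text
clock: 41.12
ee_pos: [0.6214, -0.0109, 0.0588]
ee_rot: [3.126, 0.302, 0.006]
ft_force: [-1.2, -0.2, 8.1]
width: 0.113
```

play_rows(plan=[{"turn": 0,"delta_pos": [0,0,-3],"jaw": 1},{"turn": 0,"delta_pos": [0,0,-2.5],"jaw": 1},{"turn": 0,"delta_pos": [0,0,0],"jaw": 1},{"turn": 0,"delta_pos": [0,0,0],"jaw": 0.6},{"turn": 0,"delta_pos": [0,0,0],"jaw": 0.6},{"turn": 0,"delta_pos": [0,0,0],"jaw": 0.6},{"turn": 0,"delta_pos": [0,0,-30],"jaw": 0.5},{"turn": 0,"delta_pos": [0,0,-45],"jaw": 0.5},{"turn": 0,"delta_pos": [0,0,-40],"jaw": 0.5},{"turn": 0,"delta_pos": [0,0,0],"jaw": 0.5},{"turn": 0,"delta_pos": [0,0,0],"jaw": 0.5}])

```text
clock: 42.5
ee_pos: [0.6197, -0.0103, 0.1772]
ee_rot: [-3.126, -0.303, 0.002]
ft_force: [-0.1, 0.2, -0.8]
width: 0.504
```

```bash
python3 - <<'E'
from h import *
go(441,-106,120,115.7);wb('w11.png'); topbars()
E
```

```text
at [619.7 -10.3 177.2] phi 11.06 tilt [-0.08  0.02] w 0.504 F [-0.1  0.2 -0.8] t 42.5
-> turn -1.826 (10.1 rows) shift [  -8.7 -202.5   57.2]
wb [323. 100.] [604.5  70.4] 1445 [10.8 44.4] 101.6 86.8
wb [324. 241.] [621.9 -11.6] 1142 [10.7 45.1] 100.6 86.7
wb [ 46. 317.] [ 442.  -105.2] 1067 [45.2 10.9] 24.6 74.8
blue [603.9  71. ] 81 101.0 86.9
```

The middle insert is locked (top 86.7 mm, bar about 101°). Now the third clean insert.

play_rows(plan=[{"turn": -0.182,"delta_pos": [0,0,0],"jaw": 0.5},{"turn": -0.182,"delta_pos": [0,0,0],"jaw": 0.5},{"turn": -0.182,"delta_pos": [0,0,0],"jaw": 0.5},{"turn": -0.182,"delta_pos": [0,0,0],"jaw": 0.5},{"turn": -0.182,"delta_pos": [0,0,0],"jaw": 0.5},{"turn": -0.182,"delta_pos": [0,0,0],"jaw": 0.5},{"turn": -0.182,"delta_pos": [0,0,0],"jaw": 0.5},{"turn": -0.182,"delta_pos": [0,0,0],"jaw": 0.5},{"turn": -0.182,"delta_pos": [0,0,0],"jaw": 0.5},{"turn": -0.182,"delta_pos": [0,0,0],"jaw": 0.5},{"turn": 0,"delta_pos": [-2,-50,0],"jaw": 0.5},{"turn": 0,"delta_pos": [-2,-50,0],"jaw": 0.5},{"turn": 0,"delta_pos": [-2,-50,0],"jaw": 0.5},{"turn": 0,"delta_pos": [-2,-52,25],"jaw": 0.5},{"turn": 0,"delta_pos": [0,0,32],"jaw": 0.5},{"turn": 0,"delta_pos": [0,0,0],"jaw": 0.5},{"turn": 0,"delta_pos": [0,0,0],"jaw": 0.5}])

```text
clock: 44.72
ee_pos: [0.4417, -0.1041, 0.1216]
ee_rot: [1.679, 2.655, 0.0]
ft_force: [0.9, 0.6, -0.3]
width: 0.499
```

```bash
python3 - <<'E'
from h import *
go(441,-106,52,115.7);wb('w12.png')
E
```

```text
at [ 441.7 -104.1  121.6] phi 115.37 tilt [ 0.03 -0.01] w 0.499 F [ 0.9  0.6 -0.3] t 44.7
-> turn -0.006 (0.0 rows) shift [-1.4 -1.4 69.6]
wb [319. 259.] [ 440.6 -107.3] 1639 [45.3 11.1] 25.8 75.2
```

play_rows(plan=[{"turn": -0.006,"delta_pos": [-1.8,-1.8,30],"jaw": 0.5},{"turn": 0,"delta_pos": [0,0,30],"jaw": 0.5},{"turn": 0,"delta_pos": [0,0,9],"jaw": 0.5},{"turn": 0,"delta_pos": [0,0,0],"jaw": 0.5},{"turn": 0,"delta_pos": [0,0,0],"jaw": 1},{"turn": 0,"delta_pos": [0,0,0],"jaw": 1},{"turn": 0,"delta_pos": [0,0,0],"jaw": 1},{"turn": 0,"delta_pos": [0,0,0],"jaw": 1},{"turn": 0,"delta_pos": [0,0,-30],"jaw": 1},{"turn": 0,"delta_pos": [0,0,-50],"jaw": 1},{"turn": 0,"delta_pos": [0,0,-50],"jaw": 1},{"turn": 0.17,"delta_pos": [0,0,0],"jaw": 1},{"turn": 0.17,"delta_pos": [0,0,0],"jaw": 1},{"turn": 0.08,"delta_pos": [0,0,0],"jaw": 1},{"turn": 0,"delta_pos": [0,0,0],"jaw": 1},{"turn": 0,"delta_pos": [0,0,0],"jaw": 1}])

```text
clock: 46.78
ee_pos: [0.4401, -0.1065, 0.1823]
ee_rot: [2.188, 2.254, 0.0]
ft_force: [0.4, 0.8, -1.3]
width: 0.11
```

```bash
python3 - <<'E'
from h import *
go(637.2,-90.7,135,91.5)
E
```

```text
at [ 440.1 -106.5  182.3] phi 91.71 tilt [ 0.01 -0.01] w 0.11 F [ 0.4  0.8 -1.3] t 46.8
-> turn 0.004 (0.0 rows) shift [ 10.6 197.5  47.3]
```

play_rows(plan=[{"turn": 0.003,"delta_pos": [2,50,0],"jaw": 1},{"turn": 0,"delta_pos": [3,50,0],"jaw": 1},{"turn": 0,"delta_pos": [3,50,0],"jaw": 1},{"turn": 0,"delta_pos": [2.5,47.5,0],"jaw": 1},{"turn": 0,"delta_pos": [0,0,30],"jaw": 1},{"turn": 0,"delta_pos": [0,0,17],"jaw": 1},{"turn": 0,"delta_pos": [0,0,0],"jaw": 1},{"turn": 0,"delta_pos": [0,0,0],"jaw": 1}])

```text
clock: 47.78
ee_pos: [0.6376, -0.091, 0.1361]
ee_rot: [2.192, 2.249, 0.001]
ft_force: [0.5, -0.3, -1.6]
width: 0.119
```

```bash
python3 - <<'E'
from h import *
go(637.2,-90.7,71,91.5);wb('w13.png',.05,.2)
E
```

```text
at [637.6 -91.  136.1] phi 91.47 tilt [ 0.08 -0.03] w 0.119 F [ 0.5 -0.3 -1.6] t 47.8
-> turn -0.000 (0.0 rows) shift [ 0.3 -0.4 65.1]
wb [608. 209.] [605.7  60.4] 1521 [11.3 28. ] 109.1 83.9
wb [472. 234.] [621.4 -13.2] 2348 [11.5 45.2] 101.4 86.2
wb [322. 320.] [637.2 -91.9] 3782 [44.8 12.2] 1.3 158.0
```

play_rows(plan=[{"turn": 0,"delta_pos": [0.5,0,20],"jaw": 1},{"turn": 0,"delta_pos": [0,0,15],"jaw": 1},{"turn": 0,"delta_pos": [0,0,12],"jaw": 1},{"turn": 0,"delta_pos": [0,0,10],"jaw": 1},{"turn": 0,"delta_pos": [0,0,5],"jaw": 1},{"turn": 0,"delta_pos": [0,0,3],"jaw": 1},{"turn": 0,"delta_pos": [0,0,0],"jaw": 1},{"turn": 0,"delta_pos": [0,0,0],"jaw": 1}])

```text
clock: 48.82
ee_pos: [0.6374, -0.0904, 0.0707]
ee_rot: [2.193, 2.249, 0.0]
ft_force: [-1.9, 1.7, 2.2]
width: 0.115
```

play_rows(plan=[{"turn": 0,"delta_pos": [0,0,4],"jaw": 1},{"turn": 0,"delta_pos": [0,0,4],"jaw": 1},{"turn": 0,"delta_pos": [0,0,4],"jaw": 1},{"turn": 0,"delta_pos": [0,0,0.7],"jaw": 1},{"turn": 0,"delta_pos": [0,0,0],"jaw": 1},{"turn": 0,"delta_pos": [0,0,0],"jaw": 1}])

```text
clock: 49.58
ee_pos: [0.6376, -0.0904, 0.0584]
ee_rot: [2.192, 2.248, 0.001]
ft_force: [-3.0, 1.0, 10.4]
width: 0.116
```

play_rows(plan=[{"turn": 0.155,"delta_pos": [0,0,0],"jaw": 1},{"turn": 0.155,"delta_pos": [0,0,0],"jaw": 1},{"turn": 0.155,"delta_pos": [0,0,0],"jaw": 1},{"turn": 0.155,"delta_pos": [0,0,0],"jaw": 1},{"turn": 0.155,"delta_pos": [0,0,0],"jaw": 1},{"turn": 0.155,"delta_pos": [0,0,0],"jaw": 1},{"turn": 0.155,"delta_pos": [0,0,0],"jaw": 1},{"turn": 0.155,"delta_pos": [0,0,0],"jaw": 1},{"turn": 0.165,"delta_pos": [0,0,0],"jaw": 1},{"turn": 0,"delta_pos": [0,0,0],"jaw": 1},{"turn": 0,"delta_pos": [0,0,0],"jaw": 1}])

```text
clock: 50.95
ee_pos: [0.6385, -0.0911, 0.0588]
ee_rot: [3.125, 0.299, 0.006]
ft_force: [-0.2, -0.9, 9.5]
width: 0.117
```

play_rows(plan=[{"turn": 0,"delta_pos": [0,0,-3],"jaw": 1},{"turn": 0,"delta_pos": [0,0,-2.5],"jaw": 1},{"turn": 0,"delta_pos": [0,0,0],"jaw": 1},{"turn": 0,"delta_pos": [0,0,0],"jaw": 0.6},{"turn": 0,"delta_pos": [0,0,0],"jaw": 0.6},{"turn": 0,"delta_pos": [0,0,0],"jaw": 0.6},{"turn": 0,"delta_pos": [0,0,-30],"jaw": 0.5},{"turn": 0,"delta_pos": [0,0,-45],"jaw": 0.5},{"turn": 0,"delta_pos": [0,0,-40],"jaw": 0.5},{"turn": 0,"delta_pos": [0,0,0],"jaw": 0.5},{"turn": 0,"delta_pos": [0,0,0],"jaw": 0.5}])

```text
clock: 52.32
ee_pos: [0.6369, -0.0902, 0.1769]
ee_rot: [-3.127, -0.3, 0.002]
ft_force: [-0.4, -0.0, 0.0]
width: 0.5
```

```bash
cat >> h.py <<'E'
def lever():
    p,d,K,T=snap('top');P=pts(d,K,T); hsv=cv2.cvtColor(p,cv2.COLOR_RGB2HSV)
    red=((hsv[...,0]<6)|(hsv[...,0]>174))&(hsv[...,1]>130)&(P[...,1]>-.26)&(P[...,1]<-.08)&(P[...,0]>.54)&(P[...,0]<.72)&(P[...,2]>.03)
    for x in blobs(red,P,15):print('red',x['px'],x['c'],x['n'],x['size'],round(x['ang'],1),round(x['z'],1))
E
python3 - <<'E'
from h import *
go(580,-160,130,11.3);wb('w14.png'); topbars(); lever()
E
```

```text
at [636.9 -90.2 176.9] phi 10.95 tilt [-0.09  0.03] w 0.5 F [-0.4 -0.   0. ] t 52.3
-> turn -0.006 (0.0 rows) shift [-69.4  57.3  46.9]
wb [322. 106.] [621.9 -12.3] 1418 [10.8 44.2] 101.5 86.8
wb [324. 241.] [638.9 -91.1] 1114 [10.5 44.6] 100.6 86.8
blue [620.9 -10.7] 81 102.7 86.6
blue [603.9  71.2] 87 101.8 86.5
```

All three clean inserts are locked. Next I'll check the clearance heights around the valve.

```bash
python3 - <<'E'
from h import *
f=np.load('w2.npz');p,d,K,T=[f[k] for k in 'pdKT'];P=pts(d,K,T)
a=np.radians(101.6);Y=np.array([np.cos(a),np.sin(a)]);X=np.array([Y[1],-Y[0]]);c=np.array([.6372,-.0907])
q=(P[...,:2]-c);bx=q@X;by=q@Y
for x in(-.03,-.022,-.015,-.008,0,.008,.015,.022,.03):
    print(x,[(-int(1000*y),round(float(np.percentile(P[...,2][m],90)*1000)) ) for y in np.arange(-.04,-.125,-.008) for m in [(d>0)&(abs(bx-x)<.003)&(abs(by-y)<.003)] if m.sum()>2])
hsv=cv2.cvtColor(p,cv2.COLOR_RGB2HSV)
m=((hsv[...,0]<6)|(hsv[...,0]>174))&(hsv[...,1]>130)&(d>0)&(P[...,1]<-.15)&(P[...,1]>-.23)&(P[...,0]>.58)&(P[...,0]<.66)&(P[...,2]>.03)
Q=P[m];print(np.percentile(Q[:,2],[5,50,95]),Q[:,:2].min(0),Q[:,:2].max(0))
go(607,-192,80,90)
E
```

```text
-0.03 [(40, 8), (48, 7), (56, 1), (64, 1), (72, 1), (80, 1), (88, 47), (96, 48), (104, 48), (112, 1)]
-0.022 [(40, 7), (48, 8), (56, 7), (64, 7), (72, 7), (80, 7), (88, 45), (96, 48), (104, 48), (112, 5)]
-0.015 [(48, 26), (56, 8), (64, 8), (72, 8), (80, 8), (88, 10), (96, 47), (104, 47), (112, 45)]
-0.008 [(40, 49), (48, 36), (56, 33), (64, 32), (72, 32), (80, 33), (88, 33), (96, 47), (104, 47), (112, 47), (120, 34)]
0 [(40, 49), (48, 36), (56, 35), (64, 35), (72, 34), (80, 37), (88, 37), (96, 47), (104, 51), (112, 47), (120, 37)]
0.008 [(40, 49), (48, 36), (56, 35), (64, 32), (72, 33), (80, 34), (88, 34), (96, 46), (104, 47), (112, 47), (120, 34)]
0.015 [(48, 26), (56, 27), (64, 8), (72, 8), (80, 8), (96, 31)]
0.022 [(56, 8), (64, 8), (72, 8), (80, 7), (88, 7), (96, 8), (104, 7), (112, 8), (120, 7)]
0.03 [(56, 1), (64, 1), (72, 1), (80, 2), (88, 1), (96, 1), (104, 1), (112, 1), (120, 1)]
[0.04642521 0.04768111 0.04900784] [ 0.59352607 -0.20007248] [ 0.63592787 -0.18463646]
at [636.9 -90.3 176.5] phi 10.94 tilt [-0.14  0.05] w 0.5 F [ 0.  -1.5  0.4] t 52.5
-> turn -1.380 (7.7 rows) shift [-101.7  -29.9   96.5]
```

play_rows(plan=[{"turn": -0.174,"delta_pos": [0,0,0],"jaw": 0.6},{"turn": -0.174,"delta_pos": [0,0,0],"jaw": 0.6},{"turn": -0.174,"delta_pos": [0,0,0],"jaw": 0.6},{"turn": -0.174,"delta_pos": [0,0,0],"jaw": 0.6},{"turn": -0.174,"delta_pos": [0,0,0],"jaw": 0.6},{"turn": -0.174,"delta_pos": [0,0,0],"jaw": 0.6},{"turn": -0.174,"delta_pos": [0,0,0],"jaw": 0.6},{"turn": -0.174,"delta_pos": [0,0,0],"jaw": 0.6},{"turn": 0,"delta_pos": [-34,-9,0],"jaw": 0.6},{"turn": 0,"delta_pos": [-34,-9,0],"jaw": 0.6},{"turn": 0,"delta_pos": [-34,-9,30],"jaw": 0.6},{"turn": 0,"delta_pos": [0,0,35],"jaw": 0.6},{"turn": 0,"delta_pos": [0,0,0],"jaw": 0.6},{"turn": 0,"delta_pos": [0,0,0],"jaw": 0.6}])

```text
clock: 54.22
ee_pos: [0.6121, -0.1925, 0.114]
ee_rot: [2.206, 2.235, 0.001]
ft_force: [-0.4, 0.2, 0.2]
width: 0.399
```

```bash
python3 - <<'E'
from h import *
go(610,-192.3,36,90.7); snap('wrist','w15.png')
E
```

```text
at [ 612.1 -192.5  114. ] phi 90.73 tilt [ 0.07 -0.03] w 0.399 F [-0.4  0.2  0.2] t 54.2
-> turn 0.001 (0.0 rows) shift [ 0.3 -2.1 78. ]
```

View pics/w15.png

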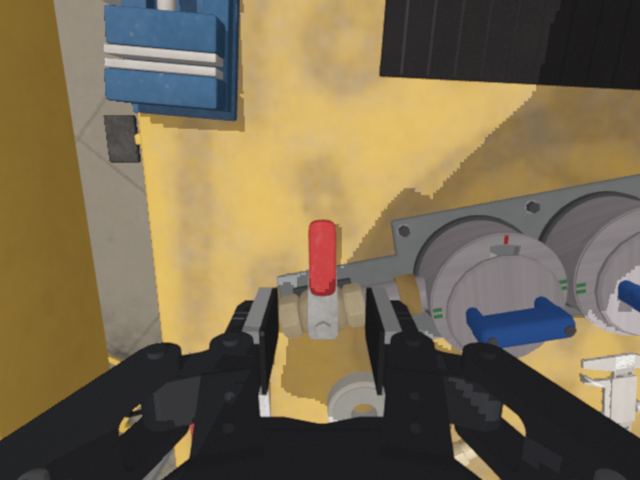

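The lever at (322,255) is centred between the fingers. I'll descend astride it and narrow the jaws to a loose fit.

play_rows(newtons=20, plan=[{"turn": 0,"delta_pos": [0,-2,30],"jaw": 0.6},{"turn": 0,"delta_pos": [0,0,30],"jaw": 0.6},{"turn": 0,"delta_pos": [0,0,18],"jaw": 0.6},{"turn": 0,"delta_pos": [0,0,0],"jaw": 0.73},{"turn": 0,"delta_pos": [0,0,0],"jaw": 0.73},{"turn": 0,"delta_pos": [0,0,0],"jaw": 0.73}])

```text
clock: 55.02
ee_pos: [0.6101, -0.193, 0.0362]
ee_rot: [2.206, 2.234, 0.001]
ft_force: [0.1, 0.6, -0.9]
width: 0.272
```

play_rows(plan=[{"turn": 0.138,"delta_pos": [0,0,0],"jaw": 0.73},{"turn": 0,"delta_pos": [6.6,-0.5,0],"jaw": 0.73},{"turn": 0.138,"delta_pos": [0,0,0],"jaw": 0.73},{"turn": 0,"delta_pos": [6.6,-0.5,0],"jaw": 0.73},{"turn": 0.138,"delta_pos": [0,0,0],"jaw": 0.73},{"turn": 0,"delta_pos": [6.6,-0.5,0],"jaw": 0.73},{"turn": 0.138,"delta_pos": [0,0,0],"jaw": 0.73},{"turn": 0,"delta_pos": [6.6,-0.5,0],"jaw": 0.73},{"turn": 0.138,"delta_pos": [0,0,0],"jaw": 0.73},{"turn": 0,"delta_pos": [6.6,-0.5,0],"jaw": 0.73},{"turn": 0,"delta_pos": [0,0,0],"jaw": 0.73}])

```text
clock: 56.4
ee_pos: [0.6203, -0.161, 0.0349]
ee_rot: [-2.829, -1.365, -0.0]
ft_force: [0.7, -0.6, -0.7]
width: 0.273
```

```bash
cat > lv.py <<'E'
from h import *
A=np.array([658,-191.7]);s=ctrl.observe();v=s['ee_pos'][:2]*1000-A
print('r',np.hypot(*v),'theta',np.degrees(np.arctan2(v[1],v[0])));go(610,-192.3,36,90.7)
E
python3 lv.py
```

```text
r 48.61537318463577 theta 140.82807741047756
at [ 620.3 -161.    34.9] phi 51.49 tilt [0.01 0.02] w 0.273 F [ 0.7 -0.6 -0.7] t 56.4
-> turn -0.684 (3.8 rows) shift [-31.2 -10.7  -1.1]
```

play_rows(plan=[{"turn": 0.138,"delta_pos": [0,0,-1.5],"jaw": 0.73},{"turn": 0,"delta_pos": [6.6,-0.5,0],"jaw": 0.73},{"turn": 0.138,"delta_pos": [0,0,0],"jaw": 0.73},{"turn": 0,"delta_pos": [6.6,-0.5,0],"jaw": 0.73},{"turn": 0.138,"delta_pos": [0,0,0],"jaw": 0.73},{"turn": 0,"delta_pos": [6.6,-0.5,0],"jaw": 0.73},{"turn": 0.138,"delta_pos": [0,0,0],"jaw": 0.73},{"turn": 0,"delta_pos": [6.6,-0.5,0],"jaw": 0.73},{"turn": 0.138,"delta_pos": [0,0,0],"jaw": 0.73},{"turn": 0,"delta_pos": [6.6,-0.5,0],"jaw": 0.73},{"turn": 0,"delta_pos": [0,0,0],"jaw": 0.73}])

```text
clock: 57.78
ee_pos: [0.6484, -0.1444, 0.0364]
ee_rot: [3.124, 0.327, 0.001]
ft_force: [0.8, -0.5, -0.4]
width: 0.271
```

play_rows(plan=[{"turn": 0,"delta_pos": [1.5,0,0],"jaw": 0.73},{"turn": 0,"delta_pos": [1.5,0,0],"jaw": 0.73},{"turn": 0,"delta_pos": [0,0,0],"jaw": 0.73}])

```text
clock: 58.15
ee_pos: [0.6506, -0.1442, 0.0364]
ee_rot: [3.125, 0.319, 0.0]
ft_force: [-0.4, -0.3, -0.1]
width: 0.268
```

```bash
python3 lv.py
```

```text
r 48.04519645725128 theta 98.8789013526831
at [ 650.6 -144.2   36.4] phi 11.67 tilt [ 0.01 -0.  ] w 0.268 F [-0.4 -0.3 -0.1] t 58.1
-> turn -1.379 (7.7 rows) shift [-47.6 -41.2   0.4]
```

play_rows(plan=[{"turn": 0,"delta_pos": [1,0,0],"jaw": 0.73},{"turn": 0,"delta_pos": [0.7,0,0],"jaw": 0.73},{"turn": 0,"delta_pos": [0,0,0],"jaw": 0.73}])

```text
clock: 58.52
ee_pos: [0.6521, -0.1439, 0.0364]
ee_rot: [-3.125, -0.318, 0.0]
ft_force: [-2.4, 0.3, -0.0]
width: 0.273
```

play_rows(plan=[{"turn": 0,"delta_pos": [1,0,0],"jaw": 0.73},{"turn": 0,"delta_pos": [0,0,0],"jaw": 0.73}])

```text
clock: 58.78
ee_pos: [0.6523, -0.1438, 0.0363]
ee_rot: [-3.125, -0.318, 0.003]
ft_force: [-5.7, 0.1, 2.6]
width: 0.27
```

```bash
python3 lv.py; python3 - <<'E'
from h import *
lever()
E
```

```text
r 48.20476776552731 theta 96.75001563907011
at [ 652.3 -143.8   36.3] phi 11.63 tilt [-0.12  0.  ] w 0.27 F [-5.7  0.1  2.6] t 58.8
-> turn -1.380 (7.7 rows) shift [-47.9 -42.9   0.3]
```

The lever is at its stop: movement stalled and the force rose to 5.7 N. Backing off, lifting clear, and moving back for the final look.

play_rows(plan=[{"turn": 0,"delta_pos": [-3,0,0],"jaw": 0.68},{"turn": 0,"delta_pos": [0,0,0],"jaw": 0.68},{"turn": 0,"delta_pos": [0,0,-20],"jaw": 0.68},{"turn": 0,"delta_pos": [0,0,-40],"jaw": 0.6},{"turn": 0,"delta_pos": [0,0,-50],"jaw": 0.6},{"turn": 0,"delta_pos": [-45,-15,-40],"jaw": 0.6},{"turn": 0,"delta_pos": [-45,-15,-40],"jaw": 0.6},{"turn": 0,"delta_pos": [-50,-15,0],"jaw": 0.6},{"turn": 0,"delta_pos": [-50,-15,0],"jaw": 0.6},{"turn": 0,"delta_pos": [-50,0,0],"jaw": 0.6},{"turn": 0,"delta_pos": [-45,0,0],"jaw": 0.6},{"turn": 0,"delta_pos": [0,0,0],"jaw": 0.6},{"turn": 0,"delta_pos": [0,0,0],"jaw": 0.6}])

```text
clock: 60.45
ee_pos: [0.3596, -0.1433, 0.2268]
ee_rot: [3.125, 0.318, 0.002]
ft_force: [-0.2, -0.5, 0.3]
width: 0.398
```

```bash
python3 - <<'E'
from h import *
go(360,-100,200,11.6)
lever(); topbars(); p,d,K,T=snap('top')
a=cv2.resize(p[170:350,150:530],(800,380),interpolation=cv2.INTER_CUBIC);cv2.imwrite('pics/end.png',a[:,:,::-1])
E
```

```text
at [ 359.6 -143.3  226.8] phi 11.61 tilt [ 0.08 -0.04] w 0.398 F [-0.2 -0.5  0.3] t 60.5
-> turn 0.000 (0.0 rows) shift [  9.1 -42.3  26.8]
red [464. 217.] [ 649.9 -150.6] 132 [15.2 42. ] 102.1 47.5
blue [637.7 -90.2] 91 102.0 87.0
blue [621.3 -12. ] 92 101.5 86.5
blue [604.1  71. ] 89 102.1 86.7
```

View pics/end.png

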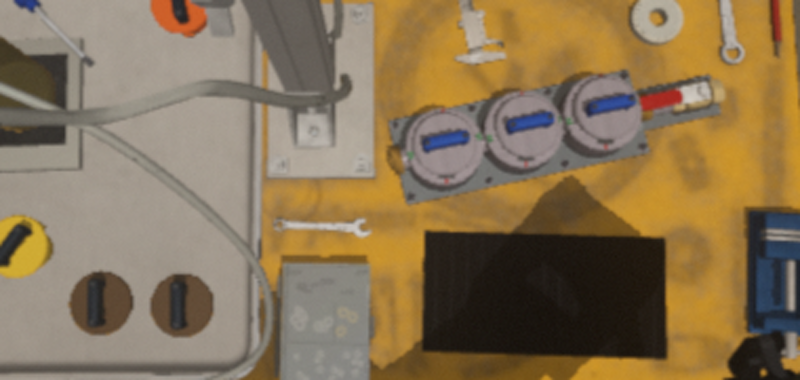

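The final view shows all three blue handles lying along the row, the lever along the row at (660,100), both dirty inserts upright in the tray at (100,303) and (182,305), and everything else in place. Handing in.

```bash
python3 -c "
from rig import finish_job
print(finish_job())"
```

```text
the job is handed in; nothing more can be done
None
```

The job is done and handed in at about 60 s of robot time.

- **Dirty inserts:** the two that were there, in the left and right pots, now stand upright in the drip tray. The middle pot was empty at the start.
- **Clean inserts:** all three pots have one locked. The handle tops measured 86.5–87.0 mm, so the handle middles sit about 29.5–30 mm above the collars. The bars lie along the row at about 102°. One clean insert was knocked aside during the run (about 3 cm), so I found it again before picking it up.
- **Valve:** I opened it last and pushed the lever against its stop until the force reached about 6 N. It lies at 102.1°, against a row direction of about 101.6°.
- **Other things:** the yellow and orange look-alikes, case, spanner and other tools look undisturbed in the last picture. The gripper is clear of everything.

No final check failed or disagreed beyond about 1–2 mm of camera noise.

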